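# Hang nibbed roof-tile strips on sloped drying racks

## Robot

A 6-joint arm with a two-finger parallel gripper is mounted at the origin on the work surface. World frame = base frame: x ahead of the robot, y to its left, z up, the work surface at z = 0. Lengths are in m, angles in rad, forces in N, time in s.
With the tool pointing down it reaches from about 0.225 to 0.875 m from the base axis. Payload 3.4 kg.
Tool frame: the origin (TCP) lies at the very end of the fingers, on their centre line; the grasp point (between the pads) lies 19 mm behind it; z points along the fingers, y is the direction in which the jaws open and shut (so a half turn about z gives the same grasp; the last joint's range is limited). The gripper opens to 85 mm and grips with 20 to 120 N. Pads are 22 mm wide; open, the fingers measure 114 mm over their backs; the gripper's body (76 mm by 85 mm) begins 54 mm behind the grasp point. The pads swing forward as they close: fully open they stand 13 mm farther back than shut.
Start: joints at [1.042, 0.276, 1.505, -0, 1.361, -0.121], TCP at [0.228, 0.528, 0.205] pointing down, gripper open.
Joint ranges: [-2.89, 2.89], [-0.75, 2.08], [0.22, 2.7], [-1.18, 4.32], [0.11, 2.71], [-2.7, 2.7]. Speed limits (rad/s): [2.57, 2.57, 3.14, 3.14, 3.14, 3.14].

## Interface

Orientations are given as a unit quaternion [w, x, y, z].
In Python, from rig import manip gives the robot as it stands. The module is installed in compiled form; this text tells all that it offers.
- The arm moves only by the tool carry_out, never from a script. Its argument "moves" is one flat list of numbers, 5 for each row, row after row: the opening in per cent of the stroke, from 0 (shut) to 100 (fully open), then the shift along the world's x, y, z in cm, then the turn about the world's z in rad. A call has exactly 10 rows; each row shifts and turns the commanded pose from where the row before left it; what a row does not reach is not made up. A row lasts 1/10 s, in which the tool goes at most 50 mm and 8.59 degrees, less where a joint would pass 70% of its speed; a pose out of reach is approached as far as the arm can. A call is refused whole if a number of a shift passes 5 or a number of a turn 0.15, either way. A call with a gripper value outside its range is refused whole. The fingers move at their own pace and stop on an object; "squeeze" is the grip in N (left out, the last holds). Time passes only in rows, so rows that do not move let the fingers close, or fill a call up. It gives the time, the measured TCP pose, the force and the opening at its end, in the units of the state.
- manip.get_state(): the state, without advancing time (a new reading comes with each control period).
- manip.get_image(name): name is "side" or "top"; returns the picture (384x512x3 uint8, red, green, blue); there is no depth.
- manip.camera_info(name): a dict with "fov_y" (degrees; the focal length in pixels is half the picture's height over the tangent of half this angle, whatever the lens; pixels are square), "cx", "cy" (the principal point, pixels), "rvec" (rotation vector, rad) and "tvec" (3), from world to camera coordinates, as OpenCV has them. Camera axes: x right, y down, z forward; pixel columns grow to the right and rows downward; lengths in m; the calibration is good to about 2 mm. A picture is of the moment at which its call begins. camera_info takes no time and is no camera call.
- manip.sign_off(): hands the job in, once; it reports no verdict.
The state is a dict: "clock": time; "qpos": joint angles; "qd": joint speeds; "effort": joint torques, N m; "position": TCP position; "ee_rot": TCP orientation; "contact_force": force on the tool from outside, world axes, zero at the start; "moment": the same for the moment, N m; "width": finger opening in m.
Only numpy, scipy, OpenCV 4.12 (cv2) and the standard library are available. Lean on these libraries where they do the work, as an engineer would, in place of code of your own. Each camera call takes 0.05 s, during which the arm holds its last target. There are 200 camera calls.

## Task

Hang the two cleaned clay roof-tile strips on the sloping wooden drying racks, the long strip on the long rack and the short strip on the short one: each straight and central, lying flat on the laths, with the nib under its upper end dropped into the gap behind the upper cross lath so that it cannot slide off. The clay is brittle, so lay the strips down gently without dropping or forcing them, let go of them, and leave the other things on the bench where they are.

Things in the scene. Friction and masses are not known exactly. Their poses are not given: they have to be found in the camera images.
- tile_long: long strip of clay roof tile: terracotta slab 160 (x) x 58 (y) x 14 mm thick, about 288 g. Origin: centre of the slab's underside, z up. A nib (14 along x, 50 wide, 12 mm deep) hangs under its +x end; the nib's bearing face, towards -x, is at x = +62 mm. Starts level on its cork block, nib down, +x roughly towards the robot, long sides free to grip.
- nib_long (a point): Point on the long tile's underside, mid-width, where the nib's bearing face meets the slab (x = +62 mm, y = z = 0 in the tile's frame). Hung home, it is level with the lath tops and 0 to 6 mm uphill of the gap's downhill edge.
- rest_long: Fixed cork block 70 (x) x 36 (y) x 22 mm high under the long tile at the start, centred to within 5 mm; origin under its centre.
- tile_short: short strip of clay roof tile: terracotta slab 120 (x) x 58 (y) x 14 mm thick, about 216 g. Origin: centre of the slab's underside, z up. A nib (14 along x, 50 wide, 12 mm deep) hangs under its +x end; the nib's bearing face, towards -x, is at x = +42 mm. Starts level on its cork block, nib down, +x roughly towards the robot, long sides free to grip.
- nib_short (a point): Point on the short tile's underside, mid-width, where the nib's bearing face meets the slab (x = +42 mm, y = z = 0 in the tile's frame). Hung home, it is level with the lath tops and 0 to 6 mm uphill of the gap's downhill edge.
- rest_short: Fixed cork block 70 (x) x 36 (y) x 22 mm high under the short tile at the start, centred to within 5 mm; origin under its centre.
- deck_long: Sloping plywood board of the long rack, fixed, 74 mm wide, tilted 0.44 rad. x uphill (roughly towards the robot), y across, z square out of the board. Origin on its surface, mid-width; it runs from x = -168 to +48 mm. Near its upper end two cross laths leave a gap 20 mm wide along x for the nib; the gap's downhill edge is somewhere from x = -10 to +10 mm: look or feel for it.
- low_lath_long (a point): Centre of the top of the long rack's fixed lower lath (board x = -113, z = +16 mm). All laths are 46 wide (y), 14 along x and 16 mm high. The pair beside the gap was clamped by hand and its place is not measured. A hung tile lies on the laths, its x, y, z along the board's, underside at z = +16. Friction is high: a misplaced tile stays put, its upper end propped up by the nib.
- deck_short: Sloping plywood board of the short rack, fixed, 74 mm wide, tilted 0.44 rad. x uphill (roughly towards the robot), y across, z square out of the board. Origin on its surface, mid-width; it runs from x = -128 to +48 mm. Near its upper end two cross laths leave a gap 20 mm wide along x for the nib; the gap's downhill edge is somewhere from x = -10 to +10 mm: look or feel for it.
- low_lath_short (a point): Centre of the top of the short rack's fixed lower lath (board x = -72, z = +16 mm). All laths are 46 wide (y), 14 along x and 16 mm high. The pair beside the gap was clamped by hand and its place is not measured. A hung tile lies on the laths, its x, y, z along the board's, underside at z = +16. Friction is high: a misplaced tile stays put, its upper end propped up by the nib.
- jar: Clear glass jar with steel lid, 64 mm across, 85 mm high, bystander; origin under its centre.
- bottle: Brown glass bottle, 48 mm across, 120 mm high, bystander; origin under its centre.
- brush: Brush 170 mm long lying on the table, bystander; lies along its x.
- spatula: Spatula 180 mm long lying on the table, bystander; lies along its x.
- chain: Rusted piece of chain (one stiff lump, about 150 x 45 x 20 mm) on a white paper pad, bystander; lies along its x.
- dish: White bowl 90 mm across, 30 mm high, bystander; origin under its centre.
- weight: Brass cylinder 44 mm across, 50 mm high, bystander; origin under its centre.
Mind the look-alikes: they are no part of the job. What is shaped like the tile_long but turquoise is not meant. Leave any purple look-alike of the part that bears deck_long alone.

How it is judged:
By the outcome, as a careful person would: the job done as asked, in the order asked, and still so for the second after the job is handed in, with the robot touching nothing.
It also fails if it takes over 72 s, if anything falls off the work surface, if the arm or the gripper's body presses on something with over 40 N, if the wrist force passes 120 N, or if a joint passes its speed limit or range.

## Working session

There is one attempt and no reset: what is moved stays moved. The work goes in short steps, Python scripts to look and compute and a tool call to move; the robot and the scene stay as the last step left them, time stands still between calls to the robot, and variables do not carry over. Pictures are saved under pics/ and viewed, about 8 in all and at most 12, crops included, and the job is handed in when it is done.

Besides the shell and the picture viewer there is one more tool, called in YAML: its name, and indented under it one key for each argument. carry_out: Moves the arm, as the interface text tells. Its arguments: {"type":"object","properties":{"moves":{"type":"array","items":{"type":"number"}},"squeeze":{"type":"number"}},"required":["moves"]}

```bash
mkdir -p pics; ls
python3 - <<'E'
from rig import manip
import cv2
for n in("top","side"):
    cv2.imwrite(f"pics/{n}0.png",manip.get_image(n)[:,:,::-1]);print(n,manip.camera_info(n))
print(manip.get_state())
E
```

```text
pics
top {'fov_y': 49.90321665535727, 'cx': 260.8015519882216, 'cy': 191.09823105449803, 'rvec': array([ 2.13002378, -2.13484686,  0.16525755]), 'tvec': array([0.09743932, 0.51066279, 1.5441801 ])}
side {'fov_y': 57.73709479778445, 'cx': 255.4363698508997, 'cy': 187.67169200044145, 'rvec': array([ 2.17385832, -0.09437978,  0.05954416]), 'tvec': array([-0.49597242,  0.15158344,  1.17739939])}
{'clock': 0.1, 'qpos': array([ 1.04199025e+00,  2.76482384e-01,  1.50605210e+00, -9.95244874e-06,
        1.36072171e+00, -1.20965565e-01]), 'qd': array([ 3.98194604e-04, -9.41272638e-04, -5.58995662e-03,  4.27670426e-04,
        1.85830155e-05, -8.17395731e-04]), 'effort': array([ 1.87318838e-03, -4.17699194e+01, -2.46405458e+01, -2.33331093e-04,
        5.75943443e-03,  2.35242652e-06]), 'position': array([0.22777202, 0.52736439, 0.20433626]), 'ee_rot': array([-2.60888862e-04,  2.02508816e-01,  9.79280086e-01, -7.89807422e-04]), 'contact_force': array([ 0.07771979, -0.11222991,  0.0646813 ]), 'moment': array([-0.00312805,  0.00337196, -0.02458734]), 'width': 0.08518048531894083}
```

View pics/top0.png

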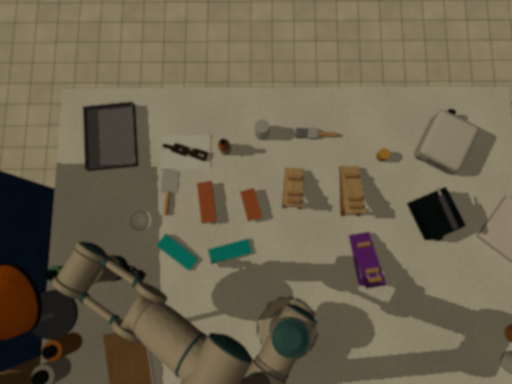

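View pics/side0.png

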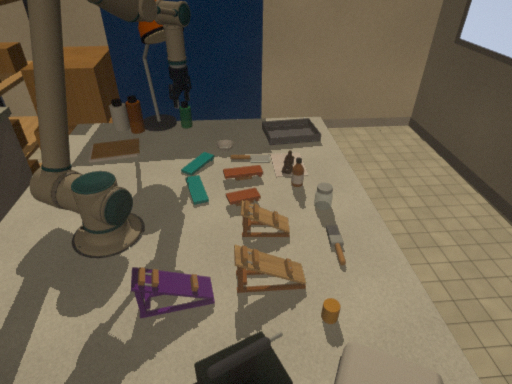

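The top view shows the terracotta tiles at about (207,202) long and (251,205) short. The wooden racks are at (293,188) short and (352,190) long. The decoys are turquoise tiles at (177,252) and (230,250), and a purple rack at (367,260). Next I'll get close-ups and the tile contours.

```bash
cat > h.py <<'E'
import numpy as np, cv2
from rig import manip
def cam(n):
    c=manip.camera_info(n); f=192/np.tan(np.radians(c['fov_y']/2))
    return np.array([[f,0,c['cx']],[0,f,c['cy']],[0,0,1]]),cv2.Rodrigues(c['rvec'])[0],c['tvec']
def ray(n,uv):
    K,R,t=cam(n); uv=np.atleast_2d(np.asarray(uv,float))
    d=np.c_[uv,np.ones(len(uv))]@np.linalg.inv(K).T@R
    return -R.T@t,d
def onz(n,uv,z):
    o,d=ray(n,uv); return o+d*((z-o[2])/d[:,2])[:,None]
def proj(n,P):
    K,R,t=cam(n); q=(np.atleast_2d(P)@R.T+t)@K.T; return q[:,:2]/q[:,2:]
def tri(a,b):
    (o1,d1),(o2,d2)=ray("top",a),ray("side",b); d1,d2=d1[0],d2[0]
    s=np.linalg.lstsq(np.c_[d1,-d2],o2-o1,rcond=None)[0]
    p,q=o1+s[0]*d1,o2+s[1]*d2; return (p+q)/2,np.linalg.norm(p-q)
def avg(n,k=1): return np.mean([manip.get_image(n).astype(float) for _ in range(k)],0)
def crop(n,im,x0,x1,y0,y1,s,name):
    c=cv2.resize(im[y0:y1,x0:x1].clip(0,255).astype(np.uint8)[:,:,::-1],None,fx=s,fy=s,interpolation=cv2.INTER_CUBIC)
    for v in range((x0+9)//10*10,x1,10): cv2.putText(c,str(v),(int((v-x0)*s),8),0,.3,(0,0,255),1); cv2.line(c,(int((v-x0+.5)*s),10),(int((v-x0+.5)*s),16),(0,0,255),1)
    for v in range((y0+9)//10*10,y1,10): cv2.putText(c,str(v),(0,int((v-y0+.5)*s)),0,.3,(0,0,255),1)
    cv2.imwrite(f"pics/{name}.png",c)
E
python3 - <<'E'
from h import *
t=avg("top",2); s=avg("side",2)
np.save("t.npy",t);np.save("s.npy",s)
crop("top",t,275,380,160,222,7.5,"topc"); crop("side",s,225,315,195,300,5.6,"sidec")
hsv=cv2.cvtColor(t.astype(np.uint8),cv2.COLOR_RGB2HSV)
m=((hsv[...,0]<11)&(hsv[...,1]>110)&(hsv[...,2]>60)).astype(np.uint8); m[:, :190]=0;m[:,270:]=0;m[:170]=0;m[230:]=0
for c in cv2.findContours(m,0,1)[0]:
    if cv2.contourArea(c)<100: continue
    r=cv2.boxPoints(cv2.minAreaRect(c)); P=onz("top",r,.036)[:,:2]
    mo=cv2.moments(c); ctr=onz("top",[mo['m10']/mo['m00'],mo['m01']/mo['m00']],.036)[0]
    e=[P[1]-P[0],P[2]-P[1]]; L=max(e,key=np.linalg.norm)
    print(ctr.round(4),[np.linalg.norm(v).round(4) for v in e],"yaw",np.arctan2(L[1],L[0]), r.round(1).tolist())
E
```

```text
[0.4665 0.1346 0.036 ] [np.float64(0.0488), np.float64(0.1116)] yaw -2.822948368762984 [[240.89999389648438, 192.6999969482422], [252.89999389648438, 188.6999969482422], [262.0, 216.0], [250.0, 220.0]]
[0.4697 0.3045 0.036 ] [np.float64(0.0514), np.float64(0.1502)] yaw -3.001383011869652 [[197.60000610351562, 184.0], [210.8000030517578, 182.39999389648438], [215.60000610351562, 220.6999969482422], [202.39999389648438, 222.3000030517578]]
```

View pics/topc.png

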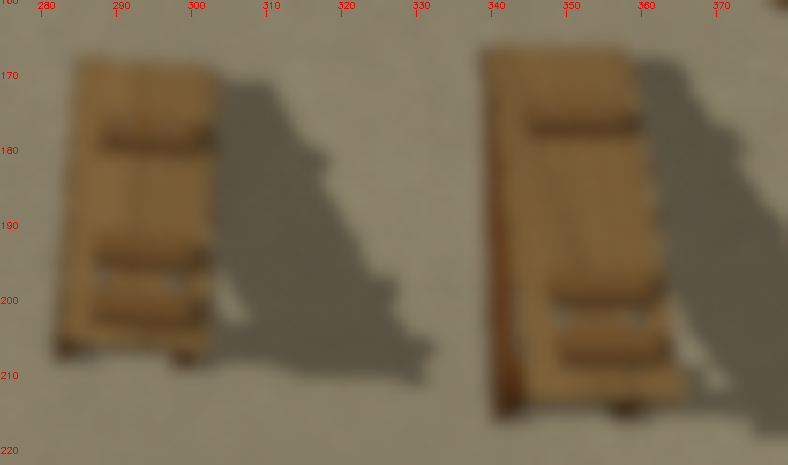

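View pics/sidec.png

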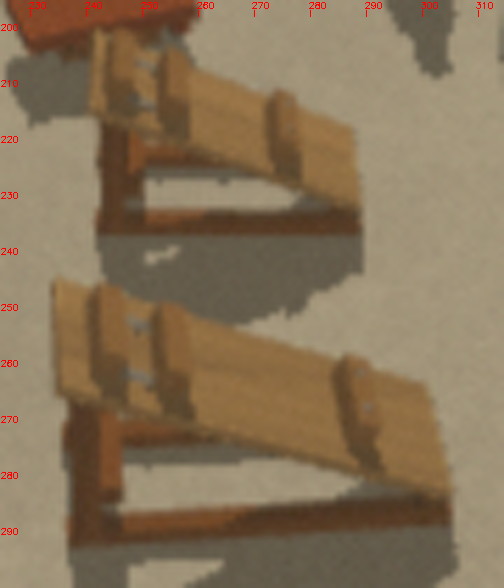

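The close-ups show both decks and three laths on each, with the dark uphill faces of the laths clear. In the top view these start at about rows 176, 198 and 206 on the long rack, and 177, 194 and 202 on the short one. I'll triangulate the deck corners, then refine the lath edges with intensity profiles.

```bash
cat > rack.py <<'E'
from h import *
T=.44
C={'long':(dict(top=[(339,166.3),(358.8,166.5),(365.7,213),(344.3,214)],side=[(301.5,263.5),(304.7,284),(236.3,266.3),(234,245)]),-.168),
 'short':(dict(top=[(284.3,168),(303,169),(302.5,206),(282,205)],side=[(288,218),(289,232),(241,215),(241.5,199.5)]),-.128)}
# order: low +y, low -y, up -y, up +y
def fit(k):
    d,xl=C[k]; W=[];r=[]
    for a,b in zip(d['top'],d['side']):
        p,e=tri(a,b); W.append(p); r.append(e)
    W=np.array(W); c=W.mean(0)
    up=(W[2]+W[3]-W[0]-W[1]); yaw=np.arctan2(up[1],up[0])
    return W,np.array(r),c,yaw,np.arctan2(up[2],np.hypot(*up[:2])),np.linalg.norm(up)/2,xl
def frame(yaw):
    X=np.array([np.cos(yaw)*np.cos(T),np.sin(yaw)*np.cos(T),np.sin(T)]);Y=np.array([-np.sin(yaw),np.cos(yaw),0])
    return np.c_[X,Y,np.cross(X,Y)]
E
python3 - <<'E'
from rack import *
np.set_printoptions(precision=4,suppress=True)
t=np.load("t.npy").sum(2)/3
for k in C:
    W,r,c,yaw,tilt,L,xl=fit(k); print(k,W.tolist() and W,r,"c",c,"yaw",yaw,"tilt",tilt,"len",L)
    R=frame(yaw); o=c-R[:,0]*(xl+.048)/2; print(" origin",o)
    # profile along board x at lath-top height z=16mm in top view
    xs=np.arange(xl,.048,.002)
    pr=0
    for y in np.arange(-.014,.015,.004):
        q=proj("top",o+np.c_[xs,0*xs+y,0*xs+.016]@R.T).astype(np.float32)
        pr=pr+cv2.remap(t.astype(np.float32),q[:,0].copy(),q[:,1].copy(),1)[:,0]/8
    print("".join(f"{int(round(x*1000))}:{v:.0f} " for x,v in zip(xs,pr)))
s=np.load("s.npy"); 
g=np.clip((s-30)*1.5,0,255)
crop("side",g,228,308,240,292,9.8,"sl"); crop("side",g,236,294,196,238,13,"ss")
E
```

```text
long [[ 0.6148 -0.2113  0.0197]
 [ 0.6108 -0.2885  0.0207]
 [ 0.4195 -0.2865  0.107 ]
 [ 0.4162 -0.2081  0.1085]] [0.0045 0.0007 0.0026 0.0034] c [ 0.5153 -0.2486  0.064 ] yaw 3.127980548411367 tilt 0.4220221110278162 len 0.21373180175997944
 origin [ 0.461  -0.2479  0.0895]
-168:121 -166:120 -164:117 -162:114 -160:110 -158:106 -156:101 -154:98 -152:94 -150:92 -148:91 -146:90 -144:90 -142:89 -140:89 -138:89 -136:89 -134:89 -132:89 -130:88 -128:87 -126:86 -124:85 -122:83 -120:82 -118:80 -116:78 -114:75 -112:72 -110:69 -108:66 -106:65 -104:64 -102:66 -100:71 -98:75 -96:80 -94:84 -92:87 -90:88 -88:89 -86:90 -84:90 -82:90 -80:90 -78:89 -76:89 -74:89 -72:89 -70:89 -68:89 -66:89 -64:89 -62:89 -60:89 -58:89 -56:89 -54:89 -52:89 -50:89 -48:89 -46:89 -44:89 -42:89 -40:89 -38:89 -36:89 -34:88 -32:88 -30:88 -28:88 -26:87 -24:87 -22:86 -20:85 -18:83 -16:82 -14:80 -12:79 -10:76 -8:74 -6:71 -4:68 -2:66 0:65 2:66 4:70 6:74 8:78 10:82 12:83 14:83 16:82 18:81 20:80 22:78 24:77 26:74 28:71 30:68 32:65 34:66 36:66 38:70 40:75 42:78 44:82 46:83 48:84 
short [[ 0.6097  0.0037  0.0184]
 [ 0.6028 -0.0696  0.0197]
 [ 0.446  -0.0581  0.0936]
 [ 0.4507  0.0178  0.0984]] [0.0059 0.0014 0.0004 0.0024] c [ 0.5273 -0.0265  0.0575] yaw 3.060560976290857 tilt 0.4521462793142822 len 0.176130881792565
 origin [ 0.4912 -0.0236  0.0746]
-128:121 -126:120 -124:119 -122:116 -120:113 -118:109 -116:105 -114:101 -112:98 -110:95 -108:93 -106:91 -104:91 -102:91 -100:90 -98:90 -96:90 -94:90 -92:90 -90:90 -88:89 -86:88 -84:87 -82:85 -80:84 -78:82 -76:80 -74:78 -72:76 -70:73 -68:70 -66:68 -64:66 -62:66 -60:68 -58:71 -56:75 -54:80 -52:84 -50:86 -48:88 -46:89 -44:90 -42:90 -40:90 -38:90 -36:90 -34:90 -32:90 -30:90 -28:90 -26:90 -24:90 -22:90 -20:90 -18:90 -16:89 -14:89 -12:87 -10:86 -8:84 -6:82 -4:80 -2:78 0:76 2:74 4:72 6:69 8:67 10:67 12:68 14:72 16:76 18:80 20:83 22:84 24:84 26:83 28:82 30:80 32:78 34:76 36:74 38:71 40:69 42:67 44:67 46:68
```

View pics/sl.png

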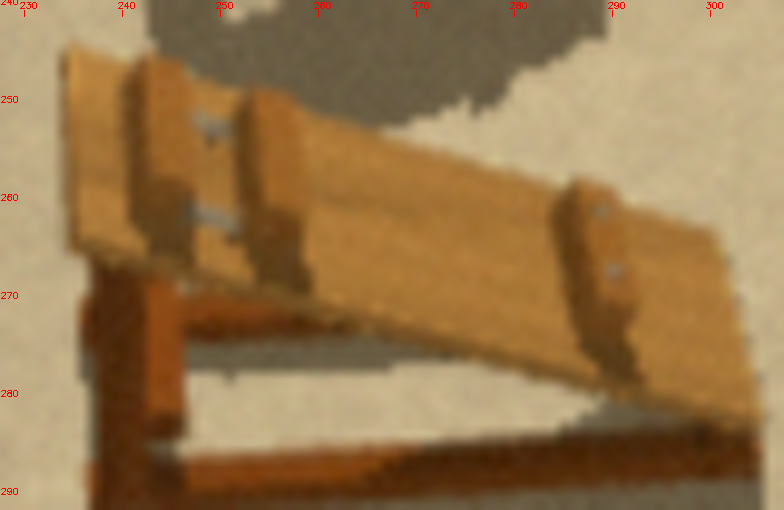

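View pics/ss.png

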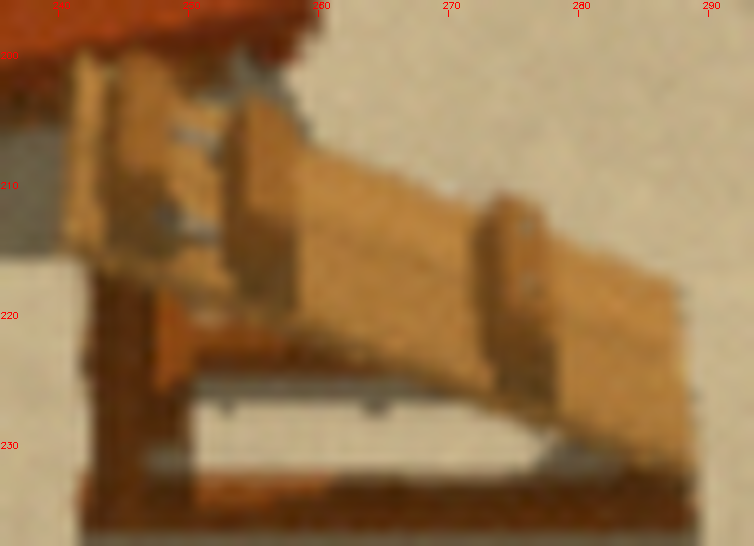

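The side close-ups agree with the top view: each rack has an upper pair of laths with a light gap between them. On the long rack the gap is near (249,257), on the short one near (251,207). Band spacing puts the gap's downhill edge at board x ≈ -1.5 mm (long) and +7.5 mm (short). Next I'll refine lateral centre and yaw, and the tile poses, with sub-pixel edges.

```bash
cat > edge.py <<'E'
from rack import *
from scipy.ndimage import gaussian_filter1d as gf
def edge(im,o,R,a,b,sg=2):
    """sub-mm position (0..1 from a to b, board coordinates) of the strongest step"""
    s=np.linspace(0,1,101); P=o+(a+(b-a)*s[:,None])@R.T
    q=proj("top",P).astype(np.float32); v=0
    for c in cv2.split(im.astype(np.float32)): v=v+abs(np.gradient(gf(cv2.remap(c,q[:,0].copy(),q[:,1].copy(),1)[:,0],4)))
    v=np.maximum(v-.5*v.max(),0); return (v*s).sum()/v.sum()
def sides(im,o,R,xs,h,z,w=.011):
    out=[]
    for x in xs:
        e=[sg*(h-w+2*w*edge(im,o,R,np.array([x,sg*(h-w),z]),np.array([x,sg*(h+w),z]))) for sg in(1,-1)]
        out.append(e)
    return np.array(out)
E
python3 - <<'E'
from edge import *
np.set_printoptions(precision=4,suppress=True)
t=np.load("t.npy"); print("cam",ray("top",[0,0])[0])
for k in C:
    W,r,c,yaw,tilt,L,xl=fit(k); R=frame(yaw); o=c-R[:,0]*(xl+.048)/2
    xs=np.linspace(xl+.02,.03,8); e=sides(t,o,R,xs,.037,0)
    print(k,e.T*1000); p=np.polyfit(xs,e.mean(1),1); print(" mid slope",p, "each",[np.polyfit(xs,e[:,i],1) for i in(0,1)])
for k,c,yaw,h in(('tl',[.4697,.3045,0],-3.0014,.08),('ts',[.4665,.1346,0],-2.823,.06)):
    R=np.array([[np.cos(yaw),-np.sin(yaw),0],[np.sin(yaw),np.cos(yaw),0],[0,0,1]]);c=np.array(c)
    xs=np.linspace(-h+.015,h-.015,8); e=sides(t,c,R,xs,.029,.036); print(k,e.T*1000,np.polyfit(xs,e.mean(1),1))
    w=.011
    print(" ends",[[sg*(h-w+2*w*edge(t,c,R,np.array([sg*(h-w),y,.036]),np.array([sg*(h+w),y,.036])))*1000 for y in(-.015,-.005,.005,.015)] for sg in(1,-1)])
E
```

```text
cam [0.2532 0.0831 1.6074]
long [[ 38.3346  38.5351  39.093   39.0461  40.0124  36.8262  39.7343  37.9274]
 [-42.086  -43.1784 -44.2892 -45.4839 -44.4191 -41.6317 -39.2914 -37.0344]]
 mid slope [ 0.0143 -0.0009] each [array([-0.0013,  0.0386]), array([ 0.0299, -0.0404])]
short [[ 37.0638  36.0882  38.0087  36.6632  37.1056  37.1552  39.4781  39.3351]
 [-37.08   -36.6794 -38.4359 -38.9655 -38.2382 -39.4339 -39.7141 -39.745 ]]
 mid slope [-0.0016 -0.0005] each [array([0.0186, 0.0383]), array([-0.0218, -0.0394])]
tl [[ 26.8225  27.0663  27.1325  26.8312  27.2041  26.2777  26.7419  26.239 ]
 [-29.7203 -29.647  -30.0031 -30.1554 -30.0596 -30.4804 -30.1936 -30.6074]] [-0.0058 -0.0017]
 ends [[np.float64(78.07075665290355), np.float64(77.7327415367019), np.float64(81.76098098182835), np.float64(84.41731918165418)], [np.float64(-81.52822685454417), np.float64(-80.93517149173952), np.float64(-81.09784558657384), np.float64(-81.91288404320223)]]
ts [[ 28.0595  27.9059  27.2896  26.477   25.9578  24.7131  24.1498  23.4094]
 [-27.2303 -28.2406 -29.2465 -29.9354 -30.2113 -31.3452 -31.9662 -32.7387]] [-0.0571 -0.0021]
 ends [[np.float64(63.7664756856687), np.float64(64.71523379963148), np.float64(64.52247562847539), np.float64(65.0508548230055)], [np.float64(-55.71537923317237), np.float64(-54.880626992568644), np.float64(-55.10040998661525), np.float64(-54.26476503927404)]]
```

Run:
```python
from edge import *
np.set_printoptions(precision=1,suppress=True)
t=np.load("t.npy")
for k,bx in(('long',(-104.5,0,33.5)),('short',(-63,9.5,43))):
    W,r,c,yaw,tilt,L,xl=fit(k); R=frame(yaw); o=c-R[:,0]*(xl+.048)/2
    for b in bx:
        row=[]
        for y in(.010,-.010):  # band minimum at either side -> lath direction
            xs=np.arange(b-10,b+10,.5)/1000; q=proj("top",o+np.c_[xs,0*xs+y,0*xs+.016]@R.T).astype(np.float32)
            v=cv2.remap(t.sum(2).astype(np.float32),q[:,0].copy(),q[:,1].copy(),1)[:,0]; w=np.maximum(v.max()-v-.5*np.ptp(v),0); row.append((w*xs).sum()/w.sum()*1000)
        ys=np.arange(5,37,1.)/1000; q=proj("top",o+np.c_[0*ys+b/1000,ys,0*ys+.012]@R.T).astype(np.float32)
        v=cv2.remap(t.sum(2).astype(np.float32)/3,q[:,0].copy(),q[:,1].copy(),1)[:,0]
        mid=(v[:8].mean()+v[24:29].mean())/2; i=np.argmax(v>mid)
        print(k,b,"band x at y=+10,-10:",np.array(row),"+y end at %.1f mm"%(5+i-(v[i]-mid)/(v[i]-v[i-1])), "lo/hi",v[:8].mean().round(),v[24:29].mean().round())
```

```text
long -104.5 band x at y=+10,-10: [-105.5 -105.1] +y end at 29.7 mm lo/hi 68.0 71.0
long 0 band x at y=+10,-10: [-1.  -0.3] +y end at 28.6 mm lo/hi 68.0 80.0
long 33.5 band x at y=+10,-10: [33.3 33.3] +y end at 28.2 mm lo/hi 66.0 79.0
short -63 band x at y=+10,-10: [-63.  -63.2] +y end at 8.7 mm lo/hi 68.0 69.0
short 9.5 band x at y=+10,-10: [8.8 9. ] +y end at 30.7 mm lo/hi 69.0 71.0
short 43 band x at y=+10,-10: [43.7 42.6] +y end at 31.0 mm lo/hi 67.0 68.0
```

Run:
```python
from edge import *
np.set_printoptions(precision=1,suppress=True)
for k,bx in(('long',(-106,-1.5,32.5)),('short',(-65,7.5,41.5))):
    W,r,c,yaw,tilt,L,xl=fit(k); R=frame(yaw); o=c-R[:,0]*(xl+.048)/2
    for b in bx:
        P=np.array([[b,23,16],[b,-23,16],[b-14,23,16],[b-14,-23,16],[b,23,0],[b,-23,0]])/1000
        W_=o+P@R.T
        print(k,b,"top",proj("top",W_).tolist() and proj("top",W_).ravel(),"\n   side",proj("side",W_).ravel())
```

```text
long -106 top [357.3 176.5 345.2 176.4 356.8 173.6 344.8 173.5 356.5 179.  344.5 178.9] 
   side [288.  271.3 285.5 259.1 292.4 272.5 289.8 260.3 285.3 275.  282.9 262.7]
long -1.5 top [360.6 199.4 348.1 199.2 360.2 196.2 347.7 196.1 359.8 201.8 347.3 201.6] 
   side [254.  261.8 252.8 249.6 258.7 263.1 257.3 250.9 251.5 265.7 250.4 253.4]
long 32.5 top [361.8 207.2 349.1 207.1 361.3 204.  348.7 203.8 360.9 209.5 348.3 209.4] 
   side [242.5 258.6 241.7 246.4 247.3 259.9 246.3 247.7 240.  262.5 239.3 250.3]
short -65 top [299.6 178.8 287.5 177.9 299.7 175.9 287.7 175.  299.2 181.3 287.2 180.4] 
   side [274.2 219.7 273.5 211.  278.  221.1 277.1 212.4 272.  223.1 271.3 214.3]
short 7.5 top [299.1 194.5 286.8 193.6 299.2 191.4 286.9 190.5 298.7 196.9 286.5 195.9] 
   side [254.3 212.4 254.2 203.7 258.2 213.8 258.  205.2 252.2 215.8 252.1 207.2]
short 41.5 top [298.9 202.2 286.4 201.2 299.  199.  286.6 198.  298.5 204.5 286.1 203.5] 
   side [244.7 208.8 244.9 200.3 248.7 210.3 248.8 201.7 242.6 212.4 242.9 203.7]
```

carry_out:
  moves: [100, 2.43, -2.21, -1.0, 0.0543, 100, 2.43, -2.21, -1.0, 0.0543, 100, 2.43, -2.21, -1.0, 0.0543, 100, 2.43, -2.21, -1.0, 0.0543, 100, 2.43, -2.21, -1.0, 0.0543, 100, 2.43, -2.21, -1.0, 0.0543, 100, 2.43, -2.21, -1.0, 0.0543, 100, 2.43, -2.21, -1.0, 0.0543, 100, 2.43, -2.21, -1.0, 0.0543, 100, 2.43, -2.21, -1.0, 0.0543]
  squeeze: 30

```text
clock: 1.3
position: [0.472, 0.3059, 0.1048]
ee_rot: [0.0, -0.069, 0.998, 0.0]
contact_force: [0.6, 0.8, 0.4]
width: 0.0856
```

Run:
```python
from edge import *
np.set_printoptions(precision=4,suppress=True)
s=manip.get_state(); print(s['clock'],s['position'],s['ee_rot'],s['width'],s['contact_force'])
for k,n in(('long',-.0605),('short',-.0315)):
    W,r,c,yaw,tilt,L,xl=fit(k); R=frame(yaw); o=c-R[:,0]*(xl+.048)/2
    print(k,"target origin",o+R@[n,0,.016],"yaw",yaw,"X",R[:,0],"Z",R[:,2])
```

```text
1.3 [0.472  0.3059 0.1048] [ 0.0001 -0.0686  0.9976  0.0001] 0.08556822954091765 [0.6475 0.8087 0.3728]
long target origin [ 0.5226 -0.2487  0.0782] yaw 3.127980548411367 X [-0.9047  0.0123  0.4259] Z [ 0.4259 -0.0058  0.9048]
short target origin [ 0.5264 -0.0264  0.0756] yaw 3.060560976290857 X [-0.9018  0.0732  0.4259] Z [ 0.4245 -0.0345  0.9048]
```

carry_out:
  moves: [100, 0, 0, -2, 0, 100, 0, 0, -2, 0, 100, 0, 0, -2, 0, 100, 0, 0, -2, 0, 100, 0, 0, -1, 0, 100, 0, 0, -0.2, 0, 100, 0, 0, 0, 0, 60, 0, 0, 0, 0, 60, 0, 0, 0, 0, 60, 0, 0, 0, 0]
  squeeze: 25

```text
clock: 2.3
position: [0.4715, 0.3071, 0.0139]
ee_rot: [0.001, -0.068, 0.998, 0.0]
contact_force: [-0.6, -0.7, -0.7]
width: 0.0515
```

carry_out:
  moves: [50, 0, 0, 0, 0, 50, 0, 0, 0, 0, 50, 0, 0, 0, 0, 50, 0, 0, 0, 0, 50, 0, 0, 0, 0, 50, 0, 0, 0, 0, 50, 0, 0, 0.3, 0, 50, 0, 0, 0.7, 0, 50, 0, 0, 2, 0, 50, 0, 0, 2, 0]
  squeeze: 25

```text
clock: 3.3
position: [0.4708, 0.3068, 0.0639]
ee_rot: [-0.0, -0.068, 0.998, -0.0]
contact_force: [-0.4, 0.8, 0.1]
width: 0.0425
```

The opening went straight through 58 mm to the commanded 42.5 mm, so the grasp seems to have missed. I'll look.

Run:
```python
from h import *
a=avg("top");b=avg("side");np.save("t1.npy",a)
g=lambda s:np.clip((s-20)*1.4,0,255)
crop("top",g(a),160,290,160,240,3.8,"a"); crop("side",g(b),170,300,110,220,4.8,"b")
A=cv2.imread("pics/a.png");B=cv2.imread("pics/b.png")
h=520;z=lambda i,w:cv2.copyMakeBorder(i,0,600-i.shape[0] if i.shape[0]<600 else 0,0,0,0)
B=cv2.resize(B,None,fx=.48,fy=.48);m=np.hstack([z(A,0)[:600],z(B,0)[:600]]);print(m.shape);cv2.imwrite("pics/ab.png",m)
```

```text
(600, 794, 3)
```

View pics/ab.png

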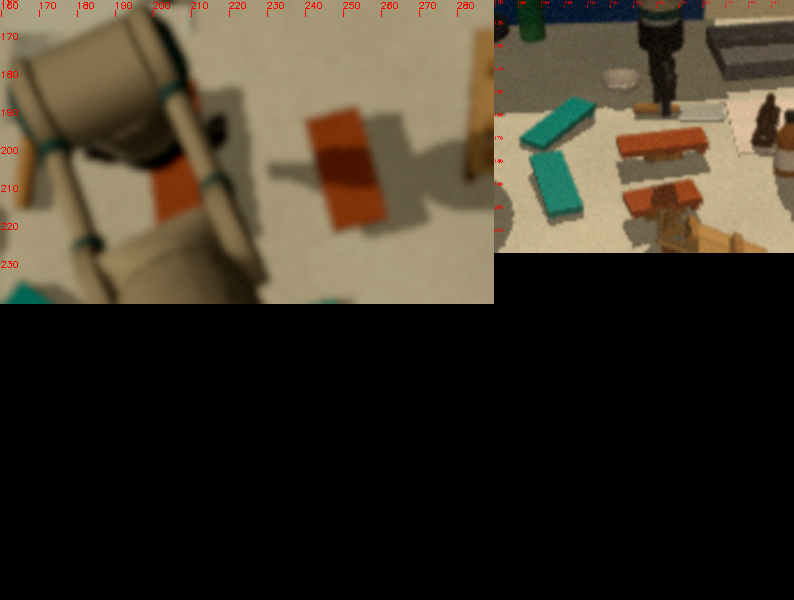

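Run:
```python
from edge import *
np.set_printoptions(precision=1,suppress=True)
s=manip.get_state();p=s['position'];print(p*1000,s['qpos'],s['width'])
print("TCP in side",proj("side",p),"top",proj("top",p),"tile top centre side",proj("side",[.4708,.3064,.036]))
b=manip.get_image("side").astype(float);crop("side",np.clip((b-10)*1.4,0,255),200,290,120,200,8,"f")
```

```text
[473.3 308.   66.2] [ 0.5  0.4  1.7  0.   1.  -1.3] 0.042801230315778524
TCP in side [[242.8 163.6]] top [[204.7 200. ]] tile top centre side [[242.3 170.1]]
```

View pics/f.png

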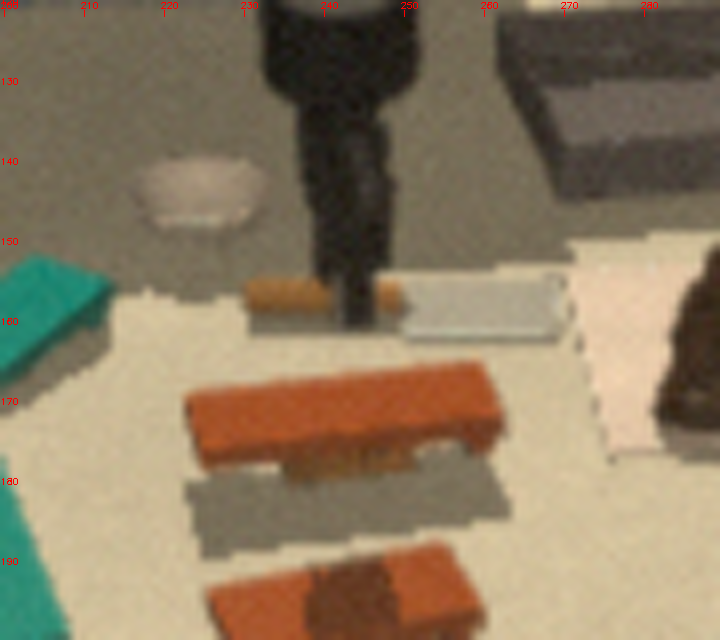

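The fingertips stood about 14 mm above the TCP at this opening, so they closed too high. The tile looks undisturbed. Before I go lower, I'll check numerically which end carries the nib.

Run:
```python
from h import *
s=np.load("s.npy").astype(np.uint8); h=cv2.cvtColor(s,cv2.COLOR_RGB2HSV)
m=(h[...,0]<11)&(h[...,1]>130)
for r0,r1,c0,c1 in((160,183,218,268),(184,206,220,265)):
    print([(c,r0+np.where(m[r0:r1,c])[0].max()) for c in range(c0,c1) if m[r0:r1,c].sum()>2])
# expected lower silhouette: nib bottom z=.010, underside z=.022
for c,yaw,L in(([.4708,.3064],-3.007,.08),([.4612,.1354],-2.88,.06)):
    X=np.array([np.cos(yaw),np.sin(yaw)]);Y=np.array([-X[1],X[0]])
    for x in(-L,-L+.015,L-.015,L): print("x%+.3f"%x,[proj("side",[*(np.array(c)+X*x+Y*.027),z])[0].round(1) for z in(.010,.022)])
a=np.load("t1.npy")-np.load("t.npy");
```

```text
[(224, np.int64(173)), (225, np.int64(177)), (226, np.int64(176)), (227, np.int64(177)), (228, np.int64(177)), (229, np.int64(175)), (230, np.int64(176)), (231, np.int64(176)), (232, np.int64(176)), (233, np.int64(176)), (234, np.int64(175)), (235, np.int64(176)), (236, np.int64(175)), (237, np.int64(177)), (238, np.int64(175)), (239, np.int64(176)), (240, np.int64(176)), (241, np.int64(176)), (242, np.int64(175)), (243, np.int64(175)), (244, np.int64(175)), (245, np.int64(175)), (246, np.int64(175)), (247, np.int64(174)), (248, np.int64(175)), (249, np.int64(174)), (250, np.int64(174)), (251, np.int64(174)), (252, np.int64(173)), (253, np.int64(173)), (254, np.int64(173)), (255, np.int64(171)), (256, np.int64(174)), (257, np.int64(172)), (258, np.int64(174)), (259, np.int64(173)), (260, np.int64(175)), (261, np.int64(172))]
[(228, np.int64(199)), (229, np.int64(201)), (230, np.int64(202)), (231, np.int64(202)), (232, np.int64(202)), (233, np.int64(203)), (234, np.int64(203)), (235, np.int64(202)), (236, np.int64(200)), (237, np.int64(202)), (238, np.int64(202)), (239, np.int64(200))
[... 159 characters left out ...]
7, np.int64(198)), (248, np.int64(198)), (249, np.int64(199)), (250, np.int64(199)), (251, np.int64(198)), (252, np.int64(198)), (253, np.int64(198)), (254, np.int64(197)), (255, np.int64(198)), (256, np.int64(199)), (257, np.int64(200)), (258, np.int64(197))]
x-0.080 [array([262.4, 176.6]), array([262.5, 174.1])]
x-0.065 [array([258.9, 177. ]), array([259. , 174.5])]
x+0.065 [array([228.1, 180.6]), array([227.9, 178.2])]
x+0.080 [array([224.4, 181.1]), array([224.3, 178.6])]
x-0.060 [array([259.9, 200.6]), array([259.9, 198. ])]
x-0.045 [array([256.2, 201.4]), array([256.2, 198.8])]
x+0.045 [array([233.3, 206.3]), array([233.2, 203.7])]
x+0.060 [array([229.4, 207.1]), array([229.3, 204.5])]
```

Run:
```python
from h import *
s=np.load("s.npy"); crop("side",np.clip((s-20)*1.7,0,255),218,270,160,208,12.4,"n")
```

```text
(no output)
```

View pics/n.png

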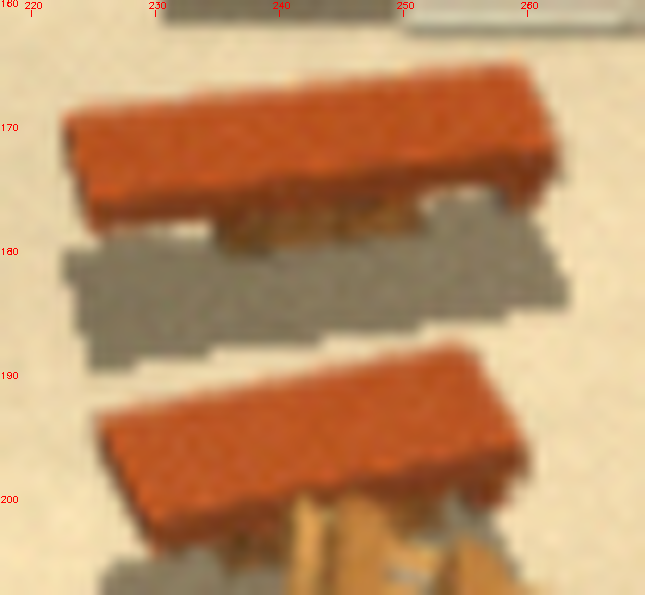

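The picture is clear: on both tiles the nib hooks down at the end away from the robot, at (259,176) for the long tile and (257,199) for the short one. The text says the opposite, so each tile needs about a half turn before hanging. I'll regrip about 12 mm lower.

carry_out:
  moves: [100, 0, 0, 0, 0, 100, 0, 0, 0, 0, 100, 0, 0, 0, 0, 100, 0, 0, -1.5, 0, 100, 0, 0, -1.5, 0, 100, 0, 0, -1.5, 0, 100, 0, 0, -1.2, 0, 100, 0, 0, -0.5, 0, 100, 0, 0, -0.2, 0, 60, 0, 0, 0, 0]
  squeeze: 25

```text
clock: 4.45
position: [0.4712, 0.3069, -0.0009]
ee_rot: [0.0, -0.068, 0.998, 0.0]
contact_force: [0.5, 0.6, 0.0]
width: 0.0734
```

carry_out:
  moves: [60, 0, 0, 0, 0, 60, 0, 0, 0, 0, 60, 0, 0, 0, 0, 60, 0, 0, 0, 0, 60, 0, 0, 0, 0, 60, 0, 0, 0, 0, 60, 0, 0, 0, 0, 60, 0, 0, 0, 0, 60, 0, 0, 0, 0, 60, 0, 0, 0, 0]
  squeeze: 25

```text
clock: 5.45
position: [0.4717, 0.3075, 0.0]
ee_rot: [0.001, -0.067, 0.998, 0.001]
contact_force: [-0.9, 1.9, 5.3]
width: 0.0568
```

carry_out:
  moves: [40, 0, 0, 0, 0, 40, 0, 0, 0, 0, 40, 0, 0, 0.3, 0, 40, 0, 0, 0.7, 0, 40, 0, 0, 1, 0, 40, 0, 0, 2, 0, 40, 0, 0, 2, 0, 40, 0, 0, 2, 0, 40, 0, 0, 1, 0, 40, 0, 0, 0, 0]
  squeeze: 25

```text
clock: 6.45
position: [0.4721, 0.3073, 0.0908]
ee_rot: [0.002, -0.068, 0.998, 0.001]
contact_force: [0.7, 0.2, -4.2]
width: 0.0571
```

Run:
```python
from h import *
b=manip.get_image("side").astype(float);crop("side",np.clip((b-10)*1.4,0,255),200,290,120,200,8,"g")
s=manip.get_state();print(s['position'],s['contact_force'],s['width'],s['qpos'])
```

```text
[0.47124464 0.30685119 0.08958363] [-1.20414305 -0.49320767 -4.98926041] 0.05700795808484025 [ 4.53483047e-01  3.44748960e-01  1.70933679e+00 -4.39285851e-05
  1.08641252e+00 -1.25242495e+00]
```

View pics/g.png

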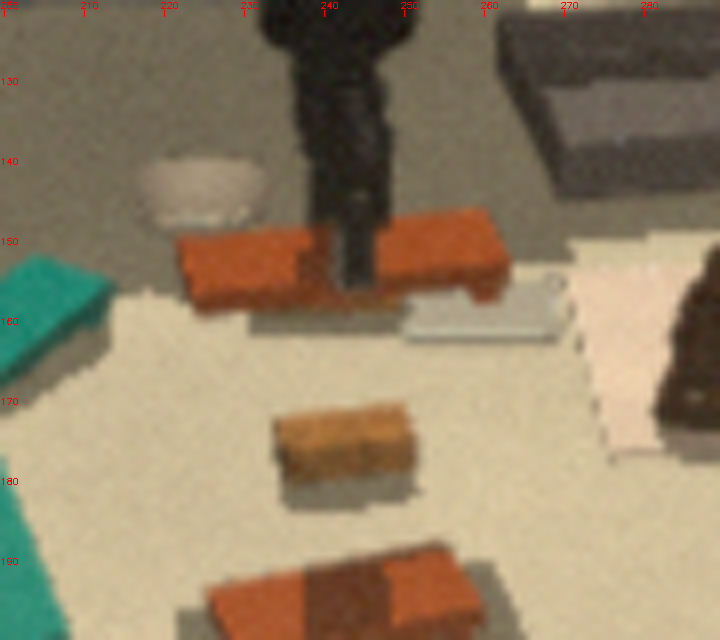

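The grip holds. The tile is level at about (243,152), with the nib at the far end (260,157), so the half turn is needed. Carrying it over the long rack, turning as it goes.

carry_out:
  moves: [40, 0, 0, 2, 0, 40, 0, 0, 2, 0, 40, 0.2, -2.2, 2, -0.13, 40, 0.2, -2.2, 0, -0.13, 40, 0.2, -2.2, 0, -0.13, 40, 0.2, -2.2, 0, -0.13, 40, 0.2, -2.2, 0, -0.13, 40, 0.2, -2.2, 0, -0.13, 40, 0.2, -2.2, 0, -0.13, 40, 0.2, -2.2, 0, -0.13]
  squeeze: 25

```text
clock: 7.5
position: [0.4859, 0.1298, 0.1476]
ee_rot: [-0.001, 0.439, 0.898, -0.001]
contact_force: [-0.0, -0.0, -3.2]
width: 0.0571
```

carry_out:
  moves: [40, 0.2, -2.2, 0, -0.13, 40, 0.2, -2.2, 0, -0.13, 40, 0.2, -2.2, 0, -0.13, 40, 0.2, -2.2, 0, -0.13, 40, 0.2, -2.2, 0, -0.13, 40, 0.2, -2.2, 0, -0.13, 40, 0.2, -2.2, 0, -0.13, 40, 0.2, -2.2, 0, -0.13, 40, 0.2, -2.2, 0, -0.13, 40, 0.2, -2.2, 0, -0.13]

```text
clock: 8.5
position: [0.506, -0.0897, 0.1476]
ee_rot: [-0.001, 0.894, 0.449, -0.001]
contact_force: [-0.1, -0.1, -3.5]
width: 0.0571
```

carry_out:
  moves: [40, 0.2, -2.2, 0, -0.13, 40, 0.2, -2.2, 0, -0.13, 40, 0.2, -2.2, 0, -0.13, 40, 0.2, -2.2, 0, -0.13, 40, 0.2, -2.2, 0, -0.13, 40, 0.2, -2.2, 0, -0.13, 40, 0.2, -2.2, 0, -0.13, 40, 0, -0.5, 0, -0.04, 40, 0, 0, 0, 0, 40, 0, 0, 0, 0]

```text
clock: 9.5
position: [0.5202, -0.2474, 0.1479]
ee_rot: [-0.001, 1.0, -0.006, -0.001]
contact_force: [0.4, 1.3, -4.0]
width: 0.0568
```

Run:
```python
from h import *
t=avg("top");b=avg("side");np.save("t2.npy",t);np.save("s2.npy",b)
g=lambda s:np.clip((s-15)*1.4,0,255)
crop("top",g(t),310,410,140,220,4.0,"a"); crop("side",g(b),215,315,190,290,4.0,"b")
A=cv2.imread("pics/a.png");B=cv2.imread("pics/b.png");A=cv2.copyMakeBorder(A,0,B.shape[0]-A.shape[0],0,0,0);cv2.imwrite("pics/c.png",np.hstack([A,B]))
s=manip.get_state();print(s['position'],s['ee_rot'],s['contact_force'],s['width'],s['qpos'])
```

```text
[ 0.52057799 -0.24717722  0.14843728] [-5.48816546e-04  9.99981379e-01 -6.04095901e-03 -6.69292719e-04] [ 0.27885882  0.5505236  -3.27301352] 0.05717566696337973 [-5.64168189e-01  3.15405329e-01  1.59254548e+00  2.35264777e-04
  1.23535861e+00  1.01863250e+00]
```

View pics/c.png

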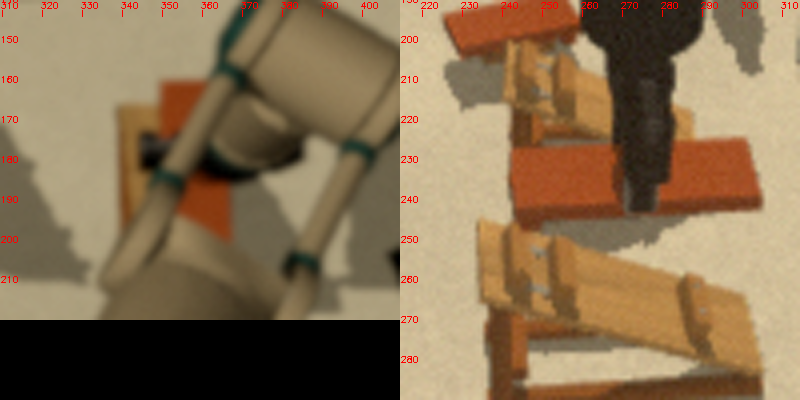

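Left: the tile's far end is at row 160, columns 350–361 (top view). Right: the tile sits level above the long rack with the nib now at the uphill end (244,246). I'll measure the tile's offset from the TCP here.

Run:
```python
from edge import *
np.set_printoptions(precision=4,suppress=True)
t=np.load("t2.npy"); p=np.array([.52058,-.24718,.14844]); yaw=-3.1538
R=np.array([[np.cos(yaw),-np.sin(yaw),0],[np.sin(yaw),np.cos(yaw),0],[0,0,1]]); z=.036; w=.010
f=lambda a,b:edge(t,p,R,np.array(a),np.array(b))
print("low end",[(-.08-w+2*w*f([-.08-w,y,z],[-.08+w,y,z]))*1000 for y in(-.02,-.014,-.008,-.002)])
print("side -y",[(-.029-w+2*w*f([x,-.029-w,z],[x,-.029+w,z]))*1000 for x in(-.074,-.066,-.058,-.05)])
print("side +y",[(.029-w+2*w*f([x,.029-w,z],[x,.029+w,z]))*1000 for x in(.03,.04,.05,.06)])
# side view: columns of tile ends along near top edge
s=np.load("s2.npy").astype(np.uint8);h=cv2.cvtColor(s,cv2.COLOR_RGB2HSV);m=((h[...,0]<11)&(h[...,1]>130)).astype(np.uint8);m[:222]=0;m[250:]=0;m[:,:238]=0;m[:,310:]=0
c=max(cv2.findContours(m,0,1)[0],key=cv2.contourArea);print("side extremes rows/cols",[(int(r),np.where(m[r])[0].min(),np.where(m[r])[0].max()) for r in range(226,246,3)])
for x in(-.08,.08):
  for y in(-.029,.029): print(x,y,proj("side",p+R@[x,y,.036])[0],proj("side",p+R@[x,y,.022])[0])
```

```text
low end [np.float64(-77.74839140551663), np.float64(-77.99825801019917), np.float64(-78.2851807347259), np.float64(-78.35375973477034)]
side -y [np.float64(-29.85177424932567), np.float64(-29.89798898328054), np.float64(-30.635732481001252), np.float64(-31.920359717286217)]
side +y [np.float64(28.602870012922903), np.float64(28.56748577505082), np.float64(28.73177455535317), np.float64(29.75268325513019)]
side extremes rows/cols [(226, np.int64(261), np.int64(301)), (229, np.int64(245), np.int64(302)), (232, np.int64(243), np.int64(302)), (235, np.int64(243), np.int64(303)), (238, np.int64(243), np.int64(303)), (241, np.int64(244), np.int64(300)), (244, np.int64(248), np.int64(253))]
-0.08 -0.029 [301.2288 223.4786] [300.8073 227.4086]
-0.08 0.029 [305.4396 238.2174] [304.9587 242.2248]
0.08 -0.029 [241.9937 226.213 ] [242.0701 230.1658]
0.08 0.029 [243.062  241.2825] [243.133  245.3118]
```

carry_out:
  moves: [40, 0.5, -0.05, 0, 0, 40, 0.5, -0.05, 0, 0, 40, 0.5, -0.06, -1, 0, 40, 0.46, -0.06, -1, 0, 40, 0, 0, -1, 0, 40, 0, 0, -1, 0, 40, 0, 0, -0.7, 0, 40, 0, 0, -0.4, 0, 40, 0, 0, 0, 0, 40, 0, 0, 0, 0]

```text
clock: 10.6
position: [0.5403, -0.2502, 0.0985]
ee_rot: [-0.0, 1.0, -0.007, -0.0]
contact_force: [-1.1, -0.2, -2.2]
width: 0.0569
```

carry_out:
  moves: [40, 0, 0, -0.2, 0, 40, 0, 0, -0.2, 0, 40, 0, 0, -0.2, 0, 40, 0, 0, -0.2, 0, 40, 0, 0, -0.2, 0, 40, 0, 0, -0.1, 0, 40, 0, 0, 0, 0, 40, 0, 0, 0, 0, 40, 0, 0, 0, 0, 40, 0, 0, 0, 0]

```text
clock: 11.6
position: [0.5408, -0.2507, 0.0873]
ee_rot: [0.0, 1.0, -0.007, 0.0]
contact_force: [4.5, -0.9, 1.0]
width: 0.0571
```

Contact is gentle at about 5 N, and the tile is pivoting in the grip. Continuing the tilt.

carry_out:
  moves: [40, 0, 0, -0.2, 0, 40, 0, 0, -0.2, 0, 40, 0, 0, -0.2, 0, 40, 0, 0, -0.2, 0, 40, 0, 0, -0.2, 0, 40, 0, 0, -0.2, 0, 40, 0, 0, 0, 0, 40, 0, 0, 0, 0, 40, 0, 0, 0, 0, 40, 0, 0, 0, 0]

```text
clock: 12.6
position: [0.5404, -0.2501, 0.0751]
ee_rot: [-0.0, 1.0, -0.007, -0.0]
contact_force: [4.4, 0.1, -0.9]
width: 0.057
```

carry_out:
  moves: [40, 0, 0, -0.2, 0, 40, 0, 0, -0.2, 0, 40, 0, 0, -0.2, 0, 40, 0, 0, -0.2, 0, 40, 0, 0, -0.2, 0, 40, 0, 0, -0.1, 0, 40, 0, 0, 0, 0, 40, 0, 0, 0, 0, 40, 0, 0, 0, 0, 40, 0, 0, 0, 0]

```text
clock: 13.6
position: [0.54, -0.2501, 0.064]
ee_rot: [-0.0, 1.0, -0.007, -0.001]
contact_force: [0.7, -0.0, -1.6]
width: 0.0566
```

```bash
cat > tilt.py <<'E'
from h import *
def tilt(name,box):
    """tile lower front edge in side view -> fitted image line and ends"""
    b=avg("side"); np.save(name+".npy",b); s=b.astype(np.uint8);h=cv2.cvtColor(s,cv2.COLOR_RGB2HSV);m=((h[...,0]<10)&(h[...,1]>140)).astype(np.uint8)
    k=np.zeros_like(m);x0,x1,y0,y1=box;k[y0:y1,x0:x1]=1;m*=k
    m=cv2.morphologyEx(m,2,np.ones((2,2),np.uint8)); c=max(cv2.findContours(m,0,1)[0],key=cv2.contourArea)
    return cv2.boxPoints(cv2.minAreaRect(c)),cv2.approxPolyDP(c,2.,True)[:,0].tolist()
E
python3 - <<'E'
from tilt import *
print(tilt("s3",(235,312,205,300)))
s=manip.get_state();print(s['position'],s['contact_force'],s['moment'])
E
```

```text
Traceback (most recent call last):
  File "tilt.py", line 6, in tilt
    m=cv2.morphologyEx(m,2,np.ones((2,2),np.uint8)); c=max(cv2.findContours(m,0,1)[0],key=cv2.contourArea)
                                                       ~~~^^^^^^^^^^^^^^^^^^^^^^^^^^^^^^^^^^^^^^^^^^^^^^^^
ValueError: max() iterable argument is empty
```

Run:
```python
from h import *
b=np.load("s3.npy");h=cv2.cvtColor(b.astype(np.uint8),cv2.COLOR_RGB2HSV)
m=((h[...,0]<11)&(h[...,1]>130)).astype(np.uint8);m[:205]=0;m[300:]=0;m[:,:232]=0;m[:,315:]=0
for c in range(236,312,3):
    r=np.where(m[:,c])[0]
    if len(r)>2: print((c,int(r.min()),int(r.max())),end=" ")
crop("side",np.clip((b-15)*1.4,0,255),225,315,205,300,6.3,"d")
```

```text
(254, 242, 260) (257, 241, 258) (260, 242, 259) (263, 244, 258) (266, 247, 261) (269, 247, 261) (272, 247, 264) (275, 249, 265) (287, 262, 267) (290, 255, 269) (293, 256, 269) (296, 257, 272) (299, 258, 274) (302, 267, 273)
```

Run:
```python
from h import *
b=np.load("s3.npy");h=cv2.cvtColor(b.astype(np.uint8),cv2.COLOR_RGB2HSV).astype(int)
for r in range(222,284,3): print(r," ".join(f"{h[r,c,0] if h[r,c,1]>90 else 99:2d}/{h[r,c,2]:3d}" for c in range(234,312,4)))
```

```text
222 99/161 99/164 15/126 13/ 84 12/117 14/109 15/ 96 17/113 16/135 18/ 45 99/ 49 99/ 43 99/ 40 99/ 46 99/ 46 99/ 47 99/165 99/162 99/164 99/165
225 99/160 99/158 99/130 13/ 85 14/ 90 99/ 97 99/ 96 99/ 96 99/ 97 99/ 43 99/ 43 99/ 44 99/ 45 99/ 44 99/ 46 99/ 49 99/162 99/161 99/165 99/164
228 99/161 99/162 99/153 14/ 87 17/112 99/159 99/158 99/159 99/158 99/136 99/ 48 99/ 49 99/ 47 99/ 46 99/ 47 99/145 99/163 99/161 99/163 99/166
231 99/158 99/160 99/149 15/ 88 99/110 99/158 99/158 99/160 99/157 99/160 99/ 44 99/ 46 99/ 46 99/ 45 99/136 99/162 99/157 99/164 99/162 99/163
234 99/163 99/163 14/107 11/ 91 13/ 84 13/109 12/ 94 13/ 79 15/ 78 12/ 80 99/ 51 19/ 44 99/ 49 99/ 49 99/153 99/157 99/161 99/163 99/161 99/162
237 99/161 99/155 99/107 99/ 99 99/ 97 99/ 98 99/ 94 99/ 94 99/ 92 99/ 97 99/ 58 99/ 38 99/ 60 99/ 47 99/153 99/161 99/159 99/160 99/163 99/161
240 99/159 99/161 99/142 99/105 99/109 11/119 99/104 99/100 99/100 99/ 98 99/ 74 99/ 46 99/ 55 99/ 50 99/154 99/162 99/162 99/162 99/162 99/165
243 99/157 99/162 99/147 99/ 98 99/100 11/124 10/117 10/117 99/102 99/100 99/ 72 16/ 45 99/ 
[... 1223 characters left out ...]
3/ 95 14/120 14/117 15/109 18/103 17/ 91 18/ 88 16/ 90 17/ 90 15/ 90 15/ 92 14/ 81 11/ 91 11/ 93  9/108 10/119 99/165 99/161
273 99/157 10/ 85 13/ 93 13/108 13/ 88 14/ 89 14/ 83 14/ 89 17/107 16/107 15/ 92 16/ 85 18/ 86 16/ 88 16/101 16/ 89 11/ 91 10/ 94 99/159 99/157
276 99/164 14/ 84 12/ 94 13/116 99/101 99/ 99 99/ 97 99/ 99 99/101 99/107 99/107 17/107 17/102 17/ 89 17/ 85 16/ 91 15/ 93 17/101 99/161 99/160
279 99/162 12/ 83 14/ 94 14/130 99/159 99/160 99/164 99/164 99/165 99/160 99/161 99/156 99/151 18/117 16/106 17/ 94 17/ 86 18/ 97 99/156 99/164
282 99/161 13/ 84 12/ 93 14/106 99/163 99/163 99/161 99/156 99/159 99/161 99/162 99/163 99/161 99/153 99/ 99 99/ 97 18/100 17/106 99/146 99/161
```

```bash
cat > pred.py <<'E'
from h import *
def rect(tcp,yaw,th,a,h=.007,up=.029,L=.08):
    """side-view pixels of slab corners when tilted th about pad axis; a = tile x of pad axis"""
    u=np.array([np.cos(yaw),np.sin(yaw),0]);v=np.array([-u[1],u[0],0]);k=np.array([0,0,1.])
    A=np.array(tcp)+k*up; X=u*np.cos(th)+k*np.sin(th); Z=-u*np.sin(th)+k*np.cos(th)
    f=lambda x,y,z:A+X*(x-a)+v*y+Z*(z-h)
    return f
def show(n,*r,**k):
    f=rect(*r,**k);L=k.get('L',.08);out={}
    for nm,y,z in(("near-top",.029,.014),("near-bot",.029,0),("far-top",-.029,.014)):
        p=proj(n,[f(L,y,z),f(-L,y,z)]); out[nm]=p.round(1).tolist()+[round((p[1,1]-p[0,1])/(p[1,0]-p[0,0]),3)]
    return out
E
python3 - <<'E'
from pred import *
for th in(.35,.44,.5,.6): print(th,show("side",[.540,-.2501,.064],-3.1558,th,-.0023))
E
```

```text
0.35 {'near-top': [[252.7, 257.4], [307.4, 268.8], np.float64(0.209)], 'near-bot': [[250.9, 261.0], [305.2, 272.2], np.float64(0.206)], 'far-top': [[251.2, 242.0], [303.4, 253.5], np.float64(0.221)]}
0.44 {'near-top': [[254.0, 255.5], [306.4, 270.5], np.float64(0.286)], 'near-bot': [[251.8, 259.1], [303.8, 273.8], np.float64(0.282)], 'far-top': [[252.5, 240.2], [302.4, 255.2], np.float64(0.301)]}
0.5 {'near-top': [[255.0, 254.3], [305.6, 271.6], np.float64(0.342)], 'near-bot': [[252.5, 257.8], [302.8, 274.8], np.float64(0.337)], 'far-top': [[253.4, 239.0], [301.7, 256.3], np.float64(0.358)]}
0.6 {'near-top': [[256.9, 252.4], [304.1, 273.4], np.float64(0.445)], 'near-bot': [[253.9, 255.7], [301.0, 276.4], np.float64(0.439)], 'far-top': [[255.2, 237.1], [300.3, 258.1], np.float64(0.464)]}
```

The tilt is a little over 0.44 rad by the image, but it will level itself on the laths. Now lift along the board normal, shift uphill and lower towards the gap.

carry_out:
  moves: [40, 0.21, 0, 0.45, 0, 40, 0.21, 0, 0.45, 0, 40, 0.22, 0.02, 0.46, 0, 40, -0.36, 0.03, 0.17, 0, 40, -0.37, 0.02, 0.17, 0, 40, -0.3, 0, -0.7, 0, 40, -0.3, 0, -0.7, 0, 40, -0.2, 0, -0.4, 0, 40, 0, 0, 0, 0, 40, 0, 0, 0, 0]

```text
clock: 14.65
position: [0.5319, -0.2496, 0.0631]
ee_rot: [-0.0, 1.0, -0.007, 0.0]
contact_force: [0.5, 0.2, -3.2]
width: 0.0571
```

```bash
cat > chk.py <<'E'
from edge import *
from pred import *
def lowend(k,n,L,ys=(-.022,-.016,-.010,-.004)):
    """top view: low end of the tile in board coordinates, mm; nominal = n-L (assuming top face at z=30)"""
    t=avg("top");np.save("tc.npy",t)
    W,r,c,yaw,tilt,Ln,xl=fit(k);R=frame(yaw);o=c-R[:,0]*(xl+.048)/2;w=.010;x0=n-L
    e=[(x0-w+2*w*edge(t,o,R,np.array([x0-w,y,.030]),np.array([x0+w,y,.030])))*1000 for y in ys]
    s=[(-.029-w+2*w*edge(t,o,R,np.array([x,-.029-w,.030]),np.array([x,-.029+w,.030])))*1000 for x in(x0+.006,x0+.014,x0+.022,x0+.03)]
    return np.round(e,1),"nominal",x0*1000,"-y side",np.round(s,1)
def edges(box):
    b=avg("side");np.save("sc.npy",b);h=cv2.cvtColor(b.astype(np.uint8),cv2.COLOR_RGB2HSV);m=(h[...,0]<12)&(h[...,1]>125)
    x0,x1,y0,y1=box;T=[];B=[]
    for c in range(x0,x1):
        r=np.where(m[y0:y1,c])[0]
        if len(r)>9: T.append((c,y0+r.min()));B.append((c,y0+r.max()))
    f=lambda a:np.polyfit(*np.array(a).T,1).round(3)
    return "cols",T[0][0],T[-1][0],"top slope",f(T),"bot slope",f(B)
E
python3 - <<'E'
from chk import *
s=manip.get_state();print(s['position'],s['contact_force'])
print(lowend('long',-.0605,.08)); print(edges((246,306,225,282)))
for th in(.44,.52):print(show("side",s['position'],-3.1555,th,-.0023))
E
```

```text
[ 0.531893   -0.24956907  0.06305728] [ 0.50714184  0.18135159 -3.17673384]
(array([-143.5, -143.4, -144.1, -143.9]), 'nominal', -140.5, '-y side', array([-27.7, -28.4, -28.9, -28.6]))
('cols', 249, 299, 'top slope', array([  0.356, 151.787]), 'bot slope', array([  0.287, 187.365]))
{'near-top': [[250.9, 255.8], [303.4, 270.8], np.float64(0.285)], 'near-bot': [[248.7, 259.4], [300.9, 274.0], np.float64(0.281)], 'far-top': [[249.5, 240.5], [299.6, 255.5], np.float64(0.299)]}
{'near-top': [[252.3, 254.2], [302.4, 272.2], np.float64(0.36)], 'near-bot': [[249.6, 257.7], [299.5, 275.4], np.float64(0.355)], 'far-top': [[250.8, 238.9], [298.6, 256.9], np.float64(0.376)]}
```

carry_out:
  moves: [40, -0.05, 0, -0.1, 0, 40, -0.05, 0, -0.1, 0, 40, -0.05, 0, -0.1, 0, 40, -0.05, 0, -0.1, 0, 40, 0, 0, -0.05, 0, 40, 0, 0, 0, 0, 40, 0, 0, 0, 0, 40, 0, 0, 0, 0, 40, 0, 0, 0, 0, 40, 0, 0, 0, 0]

```text
clock: 15.75
position: [0.531, -0.2498, 0.0612]
ee_rot: [0.001, 1.0, -0.007, 0.002]
contact_force: [-1.4, 1.6, 10.6]
width: 0.0572
```

Run:
```python
from chk import *
s=manip.get_state();print(s['position'],s['contact_force'],s['moment'])
print(lowend('long',-.0605,.08)); print(edges((246,306,225,282)))
```

```text
[ 0.53102744 -0.2498412   0.06120936] [-1.36907689  1.5546198  10.64046269] [0.50826558 0.1128062  0.06130216]
(array([-143.7, -143.8, -143.6, -143.9]), 'nominal', -140.5, '-y side', array([-27.5, -28.4, -28.9, -28.4]))
('cols', 248, 299, 'top slope', array([  0.336, 158.143]), 'bot slope', array([  0.25 , 197.991]))
```

Contact came about 7 mm earlier than expected, with 14 N. The nib may be propped on a lath, so I'll look before going further.

Run:
```python
from h import *
b=np.load("sc.npy");t=np.load("tc.npy")
g=lambda s:np.clip((s-15)*1.6,0,255)
crop("side",g(b),230,312,228,294,9.7,"d");
```

```text
(no output)
```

View pics/d.png

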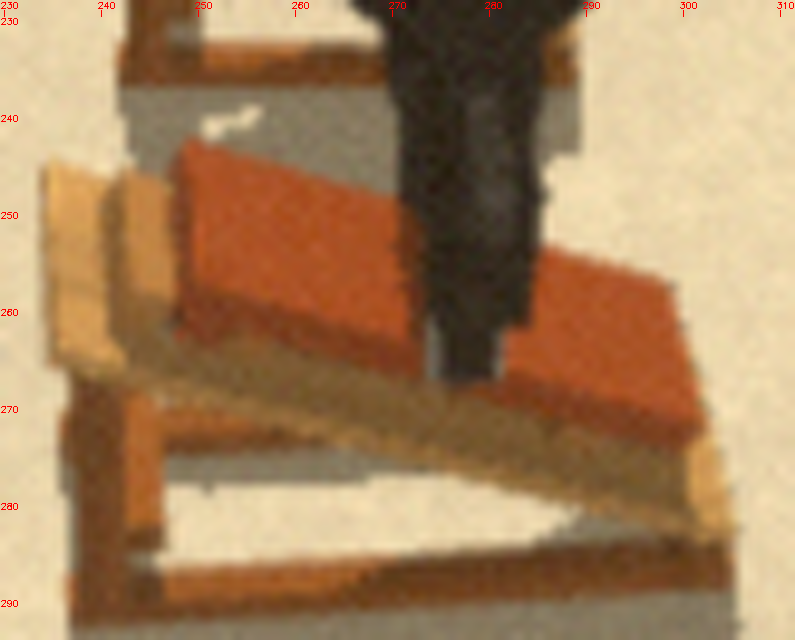

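Run:
```python
from edge import *
np.set_printoptions(precision=1,suppress=True)
W,r,c,yaw,tilt,L,xl=fit('long');R=frame(yaw);o=c-R[:,0]*(xl+.048)/2
for dz in(0,.006,.012):
  for n in(-.0605,-.0655):
    P=np.array([[n+.08,-.029*-1*-1,.03],[n-.08,-.029,.03],[n+.08,.029,.03],[n-.08,.029,.03],[n+.08,.029,.016],[n-.08,.029,.016]])+[0,0,dz]
    print(dz,n,proj("side",o+P@R.T).ravel())
```

```text
0 -0.0605 [248.  242.6 297.9 257.4 249.3 258.  301.6 272.7 247.1 261.5 299.1 276. ]
0 -0.0655 [249.6 243.1 299.4 257.9 251.  258.5 303.1 273.2 248.8 262.  300.6 276.4]
0.006 -0.0605 [248.9 241.1 298.9 256.  250.3 256.5 302.7 271.3 248.  260.  300.1 274.6]
0.006 -0.0655 [250.5 241.6 300.4 256.5 252.  257.  304.2 271.8 249.7 260.5 301.7 275. ]
0.012 -0.0605 [249.8 239.6 299.9 254.7 251.2 255.  303.7 269.9 249.  258.5 301.2 273.2]
0.012 -0.0655 [251.5 240.1 301.4 255.1 253.  255.4 305.3 270.4 250.7 259.  302.8 273.6]
```

The tile's corners in this picture — far edge (249,242) to (298.5,257), near edge (249,258.5) to (301.8,272) — match the projected hung pose within 1–2 mm. So it is seated with the nib in the gap, and the 14 N is seating contact. I'll ease the press, open and retreat straight up.

carry_out:
  moves: [40, 0, 0, 0.08, 0, 40, 0, 0, 0.08, 0, 40, 0, 0, 0, 0, 70, 0, 0, 0, 0, 80, 0, 0, 0, 0, 95, 0, 0, 0, 0, 95, 0, 0, 0, 0, 95, 0, 0, 0, 0, 95, 0, 0, 0, 0, 95, 0, 0, 0, 0]

```text
clock: 16.85
position: [0.5297, -0.2496, 0.0602]
ee_rot: [0.0, 1.0, -0.007, -0.0]
contact_force: [-0.0, -0.7, -0.5]
width: 0.0814
```

carry_out:
  moves: [95, 0, 0, 0.5, 0, 95, 0, 0, 1, 0, 95, 0, 0, 2, 0, 95, 0, 0, 3, 0, 95, 0, 0, 3, 0, 95, 0, 3, 2, 0, 95, 0, 4, 0, 0, 95, 0, 4, 0, 0, 95, 0, 4, 0, 0, 95, 0, 4, 0, 0]

```text
clock: 17.85
position: [0.5298, -0.0582, 0.1765]
ee_rot: [0.0, 1.0, -0.007, 0.001]
contact_force: [0.6, -0.5, -0.4]
width: 0.081
```

Run:
```python
from chk import *
s=manip.get_state();print(s['position'],s['ee_rot'],s['contact_force'],s['width'],s['qpos'])
t=avg("top");b=avg("side");np.save("t4.npy",t);np.save("s4.npy",b)
W,r,c,yaw,tl,Ln,xl=fit('long');R=frame(yaw);o=c-R[:,0]*(xl+.048)/2;w=.010
n=-.0635
f=lambda a,bb:edge(t,o,R,np.array(a),np.array(bb))
print("sides",[[(sg*.029-w+2*w*f([x,sg*.029-w,.03],[x,sg*.029+w,.03]))*1000 for x in(-.12,-.09,-.06,-.03,0)] for sg in(-1,1)])
print("ends",[[(n+sg*.08-w+2*w*f([n+sg*.08-w,y,.03],[n+sg*.08+w,y,.03]))*1000 for y in(-.018,-.006,.006,.018)] for sg in(-1,1)])
# side view silhouette
h=cv2.cvtColor(b.astype(np.uint8),cv2.COLOR_RGB2HSV);m=((h[...,0]<12)&(h[...,1]>125)).astype(np.uint8);m[:225]=0;m[282:]=0;m[:,:244]=0;m[:,308:]=0
print("side far-top rows",[(c,int(np.where(m[:,c])[0].min())) for c in range(250,298,6)])
for dz in(0,.006):
    P=proj("side",o+np.array([[n+.08,-.029,.03+dz],[n-.08,-.029,.03]])@R.T);print("hung line", [(c,round(float(np.interp(c,P[:,0],P[:,1])),1)) for c in range(250,298,6)])
```

```text
[ 0.5298438  -0.05823795  0.17647966] [ 2.16701485e-04  9.99976252e-01 -6.82766140e-03  9.12018451e-04] [ 0.5508963  -0.49698611 -0.44155526] 0.08102184098760502 [-2.40044313e-01  2.30068071e-01  1.64224554e+00 -1.25709115e-07
  1.26740422e+00  1.34440749e+00]
sides [[np.float64(-28.818796481803037), np.float64(-28.164958633776774), np.float64(-28.863447509645738), np.float64(-27.715109459438878), np.float64(-27.858356344513)], [np.float64(31.111678969546592), np.float64(31.13010335608431), np.float64(29.912844716204194), np.float64(30.922245078082963), np.float64(31.25015528137045)]]
ends [[np.float64(-143.96756646046185), np.float64(-143.8521650165829), np.float64(-144.22746598039808), np.float64(-143.97303743944587)], [np.float64(22.856753430141666), np.float64(22.47438015659786), np.float64(22.222900520602973), np.float64(23.034908031851945)]]
side far-top rows [(250, 243), (256, 245), (262, 246), (268, 249), (274, 251), (280, 253), (286, 254), (292, 255)]
hung line [(250, 243.2), (256, 245.0), (262, 246.8), (268, 248.6), (274, 250.3), (280, 252.1), (286, 253.9), (292, 255.7)]
hung line [(250, 241.5), (256, 243.5), (262, 245.5), (268, 247.5), (274, 249.5), (280, 251.4), (286, 253.4), (292, 255.4)]
```

The long tile is hung. Its far edge in the side view matches the seated line within half a pixel, it is straight, and it is about 1.3 mm off centre. Now the short tile.

carry_out:
  moves: [100, -1.34, 3.88, 0, 0.055, 100, -1.34, 3.88, 0, 0.055, 100, -1.34, 3.88, 0, 0.055, 100, -1.34, 3.88, 0, 0.055, 100, -1.34, 3.88, 0, 0.055, 100, 0, 0, -2, 0, 100, 0, 0, -2, 0, 100, 0, 0, -2, 0, 100, 0, 0, -1.5, 0, 100, 0, 0, 0, 0]
  squeeze: 25

```text
clock: 18.95
position: [0.4616, 0.1337, 0.0991]
ee_rot: [0.0, 0.991, 0.13, -0.002]
contact_force: [0.2, -0.5, -0.9]
width: 0.0852
```

carry_out:
  moves: [100, 0.1, 0.18, -2, 0, 100, 0, 0, -2, 0, 100, 0, 0, -2, 0, 100, 0, 0, -2, 0, 100, 0, 0, -1.4, 0, 100, 0, 0, -0.5, 0, 100, 0, 0, 0, 0, 60, 0, 0, 0, 0, 60, 0, 0, 0, 0, 60, 0, 0, 0, 0]
  squeeze: 25

```text
clock: 19.95
position: [0.4648, 0.1364, 0.0026]
ee_rot: [-0.0, 0.991, 0.13, 0.001]
contact_force: [-0.1, 0.8, 5.1]
width: 0.0569
```

carry_out:
  moves: [40, 0, 0, 0, 0, 40, 0, 0, 0, 0, 40, 0, 0, 0, 0, 40, 0, 0, 0, 0, 40, 0, 0, 0, 0, 40, 0, 0, 0, 0, 40, 0, 0, 0, 0, 40, 0, 0, 0, 0, 40, 0, 0, 0, 0, 40, 0, 0, 0, 0]

```text
clock: 20.95
position: [0.4648, 0.1364, 0.0026]
ee_rot: [-0.0, 0.991, 0.131, 0.001]
contact_force: [-0.5, 0.1, 5.4]
width: 0.0568
```

carry_out:
  moves: [40, 0, 0, 0.3, 0, 40, 0, 0, 0.7, 0, 40, 0, 0, 2, 0, 40, 0, 0, 2, 0, 40, 0, 0, 2, 0, 40, 0, 0, 3, 0, 40, 0, 0, 3, 0, 40, 0, 0, 2, 0, 40, 0, 0, 0, 0, 40, 0, 0, 0, 0]

```text
clock: 21.95
position: [0.4632, 0.1361, 0.151]
ee_rot: [0.0, 0.991, 0.131, -0.0]
contact_force: [-0.7, -0.3, -2.2]
width: 0.0563
```

carry_out:
  moves: [40, 0.39, -0.82, 0, 0.14, 40, 0.39, -0.82, 0, 0.14, 40, 0.39, -0.82, 0, 0.14, 40, 0.39, -0.82, 0, 0.14, 40, 0.39, -0.82, 0, 0.14, 40, 0.39, -0.82, 0, 0.14, 40, 0.39, -0.82, 0, 0.14, 40, 0.39, -0.82, 0, 0.14, 40, 0.39, -0.82, 0, 0.14, 40, 0.39, -0.82, 0, 0.14]

```text
clock: 22.95
position: [0.5013, 0.0538, 0.149]
ee_rot: [-0.002, 0.672, 0.74, -0.001]
contact_force: [-0.5, -0.0, -2.3]
width: 0.0565
```

carry_out:
  moves: [40, 0.39, -0.82, 0, 0.14, 40, 0.39, -0.82, 0, 0.14, 40, 0.39, -0.82, 0, 0.14, 40, 0.39, -0.82, 0, 0.14, 40, 0.39, -0.82, 0, 0.14, 40, 0.39, -0.82, 0, 0.14, 40, 0.39, -0.82, 0, 0.14, 40, 0.39, -0.82, 0, 0.14, 40, 0.39, -0.82, 0, 0.14, 40, 0.39, -0.82, 0, 0.14]

```text
clock: 23.95
position: [0.5404, -0.0279, 0.1489]
ee_rot: [-0.002, 0.037, 0.999, 0.0]
contact_force: [-1.0, 0.9, -2.2]
width: 0.0567
```

carry_out:
  moves: [40, 0, 0, -1, 0, 40, 0, 0, -1, 0, 40, 0, 0, -1, 0, 40, 0, 0, -1, 0, 40, 0, 0, 0, 0, 40, 0, 0, 0, 0, 40, 0, 0, 0, 0, 40, 0, 0, 0, 0, 40, 0, 0, 0, 0, 40, 0, 0, 0, 0]

```text
clock: 24.95
position: [0.5419, -0.0279, 0.1116]
ee_rot: [0.0, 0.04, 0.999, -0.0]
contact_force: [-0.1, -0.6, -2.7]
width: 0.0568
```

Run:
```python
from edge import *
s=manip.get_state();p=s['position'];q=s['ee_rot'];jaw=2*np.arctan2(q[2],q[1])-np.pi/2;yaw=jaw+np.pi/2
print(p,"nib yaw",yaw,s['contact_force'],s['qpos'])
t=avg("top");b=avg("side");np.save("t5.npy",t);np.save("s5.npy",b)
R=np.array([[np.cos(yaw),-np.sin(yaw),0],[np.sin(yaw),np.cos(yaw),0],[0,0,1]]);z=.034;w=.010
f=lambda a,c:edge(t,p,R,np.array(a),np.array(c))
print("low end",np.round([(-.06-w+2*w*f([-.06-w,y,z],[-.06+w,y,z]))*1000 for y in np.arange(-.024,.025,.006)],1))
for sg in(-1,1):print("side",sg,np.round([(sg*.029-w+2*w*f([x,sg*.029-w,z],[x,sg*.029+w,z]))*1000 for x in(-.055,-.045,-.035,-.025,.025,.04,.05)],1))
h=cv2.cvtColor(b.astype(np.uint8),cv2.COLOR_RGB2HSV);m=(h[...,0]<12)&(h[...,1]>125);m[:,:225]=0;m[:,310:]=0
for x in(-.06,.06):
  for y in(-.029,.029): print(x,y,proj("side",p+R@[x,y,.034])[0].round(1),proj("side",p+R@[x,y,.020])[0].round(1))
print([(r,int(np.where(m[r])[0].min()),int(np.where(m[r])[0].max())) for r in range(186,222,2) if m[r].sum()>3])
```

```text
[ 0.54194293 -0.02787797  0.11158203] nib yaw 3.061673088099087 [-0.07519585 -0.55150438 -2.67920703] [-1.79702168e-01  2.97181595e-01  1.72096638e+00  1.02103804e-04
  1.12274918e+00 -1.67062313e+00]
low end [-64.3 -62.5 -60.6 -56.6 -55.8 -55.2 -55.1 -56.8 -55.9]
side -1 [-33.5 -34.9 -32.8 -30.4 -31.  -35.5 -34.7]
side 1 [30.2 32.2 34.1 23.4 29.9 29.5 29.2]
-0.06 -0.029 [288.2 189.6] [287.9 193.1]
-0.06 0.029 [289.8 200.3] [289.5 203.8]
0.06 -0.029 [251.5 189.7] [251.5 193.1]
0.06 0.029 [251.5 200.3] [251.5 203.8]
[(192, 253, 288), (194, 253, 289), (196, 253, 289), (198, 253, 289), (200, 253, 290), (202, 253, 289)]
```

carry_out:
  moves: [40, 0, 0, -0.8, 0, 40, 0, 0, -0.8, 0, 40, 0, 0, -0.5, 0, 40, 0, 0, -0.2, 0, 40, 0, 0, -0.2, 0, 40, 0, 0, -0.2, 0, 40, 0, 0, -0.1, 0, 40, 0, 0, 0, 0, 40, 0, 0, 0, 0, 40, 0, 0, 0, 0]

```text
clock: 26.05
position: [0.543, -0.0279, 0.0839]
ee_rot: [0.001, 0.04, 0.999, -0.0]
contact_force: [4.0, 0.4, 5.0]
width: 0.0566
```

carry_out:
  moves: [40, 0, 0, -0.2, 0, 40, 0, 0, -0.2, 0, 40, 0, 0, -0.2, 0, 40, 0, 0, -0.2, 0, 40, 0, 0, -0.2, 0, 40, 0, 0, 0, 0, 40, 0, 0, 0, 0, 40, 0, 0, 0, 0, 40, 0, 0, 0, 0, 40, 0, 0, 0, 0]

```text
clock: 27.05
position: [0.5444, -0.0284, 0.0738]
ee_rot: [0.003, 0.04, 0.999, -0.0]
contact_force: [6.4, -0.8, 3.7]
width: 0.0567
```

Run:
```python
from chk import *
s=manip.get_state();print(s['position'],s['contact_force']);p=s['position']
print(edges((240,300,190,232)))
for th in(.1,.3,.44,.55):print(th,show("side",p,3.0617,th,.0,h=.009,up=.029,L=.06))
```

```text
[ 0.54437357 -0.02842494  0.07379661] [ 6.42526649 -0.81778502  3.74206353]
('cols', 254, 287, 'top slope', array([  0.239, 135.957]), 'bot slope', array([  0.211, 155.131]))
0.1 {'near-top': [[252.5, 208.4], [289.8, 211.3], np.float64(0.078)], 'near-bot': [[252.1, 211.8], [289.0, 214.7], np.float64(0.078)], 'far-top': [[252.4, 197.6], [288.2, 200.5], np.float64(0.08)]}
0.3 {'near-top': [[253.6, 205.5], [289.1, 214.2], np.float64(0.245)], 'near-bot': [[252.3, 208.8], [287.6, 217.4], np.float64(0.243)], 'far-top': [[253.5, 194.8], [287.5, 203.3], np.float64(0.251)]}
0.44 {'near-top': [[254.8, 203.6], [288.2, 216.1], np.float64(0.376)], 'near-bot': [[252.8, 206.8], [286.1, 219.2], np.float64(0.372)], 'far-top': [[254.6, 192.9], [286.7, 205.2], np.float64(0.384)]}
0.55 {'near-top': [[255.9, 202.2], [287.3, 217.6], np.float64(0.492)], 'near-bot': [[253.6, 205.2], [284.8, 220.4], np.float64(0.487)], 'far-top': [[255.7, 191.5], [285.8, 206.6], np.float64(0.503)]}
```

carry_out:
  moves: [40, 0, 0, -0.2, 0, 40, 0, 0, -0.2, 0, 40, 0, 0, -0.2, 0, 40, 0, 0, -0.2, 0, 40, 0, 0, -0.05, 0, 40, 0, 0, 0, 0, 40, 0, 0, 0, 0, 40, 0, 0, 0, 0, 40, 0, 0, 0, 0, 40, 0, 0, 0, 0]

```text
clock: 28.1
position: [0.545, -0.0285, 0.0654]
ee_rot: [0.003, 0.04, 0.999, -0.0]
contact_force: [6.3, 0.6, 2.2]
width: 0.0565
```

Run:
```python
from chk import *
s=manip.get_state();print(s['position'],s['contact_force']);p=s['position']
print(edges((240,300,190,232)))
```

```text
[ 0.54497629 -0.02847858  0.06542756] [6.25495082 0.57423992 2.24297218]
('cols', 255, 286, 'top slope', array([ 0.409, 92.316]), 'bot slope', array([  0.374, 113.606]))
```

carry_out:
  moves: [40, 0.21, 0, 0.45, 0, 40, 0.21, 0, 0.45, 0, 40, 0.22, 0, 0.46, 0, 40, -0.43, 0.05, 0.2, 0, 40, -0.43, 0.05, 0.2, 0, 40, -0.3, 0, -0.6, 0, 40, -0.34, 0, -0.76, 0, 40, 0, 0, 0, 0, 40, 0, 0, 0, 0, 40, 0, 0, 0, 0]

```text
clock: 29.15
position: [0.5334, -0.0269, 0.0687]
ee_rot: [0.0, 0.04, 0.999, 0.0]
contact_force: [0.1, -0.9, -1.9]
width: 0.0566
```

```bash
cat > hung.py <<'E'
from chk import *
def corners(k,n,L):
    W,r,c,yaw,tl,Ln,xl=fit(k);R=frame(yaw);o=c-R[:,0]*(xl+.048)/2
    for dz in(0,.008):
        P=np.array([[n+L,-.029,.03],[n-L,-.029,.03],[n+L,.029,.03],[n-L,.029,.03],[n+L,.029,.016],[n-L,.029,.016]])+[0,0,dz]
        print("hung+%dmm FTu FTl NTu NTl NBu NBl"%(dz*1000),proj("side",o+P@R.T).round(1).tolist())
E
python3 - <<'E'
from hung import *
s=manip.get_state();print(s['position'],s['contact_force'])
print(edges((236,296,186,236)));print(lowend('short',-.0315,.06,ys=(-.024,-.018,-.012,-.006,0,.006,.012,.018)))
corners('short',-.0315,.06)
E
```

```text
[ 0.53341836 -0.02688481  0.06867174] [ 0.12056772 -0.86011047 -1.87597834]
('cols', 252, 284, 'top slope', array([  0.35 , 108.343]), 'bot slope', array([  0.181, 166.789]))
(array([-88.2, -88.1, -88.3, -90.9, -97.6, -97. , -93.4, -95. ]), 'nominal', -91.5, '-y side', array([-35. , -31.2, -29.3, -27.4]))
hung+0mm FTu FTl NTu NTl NBu NBl [[250.3, 197.5], [282.2, 209.6], [250.2, 208.2], [283.5, 220.6], [248.4, 211.4], [281.5, 223.5]]
hung+8mm FTu FTl NTu NTl NBu NBl [[251.3, 195.7], [283.3, 207.9], [251.3, 206.4], [284.6, 218.9], [249.4, 209.6], [282.6, 221.8]]
```

carry_out:
  moves: [40, -0.06, 0, -0.1, 0, 40, -0.06, 0, -0.1, 0, 40, -0.05, 0, -0.1, 0, 40, -0.05, 0, -0.1, 0, 40, -0.05, 0, -0.1, 0, 40, 0, 0, 0, 0, 40, 0, 0, 0, 0, 40, 0, 0, 0, 0, 40, 0, 0, 0, 0, 40, 0, 0, 0, 0]

```text
clock: 30.25
position: [0.5305, -0.0268, 0.0638]
ee_rot: [0.0, 0.04, 0.999, 0.0]
contact_force: [0.1, 0.1, -1.0]
width: 0.0567
```

Run:
```python
from hung import *
s=manip.get_state();print(s['position'],s['contact_force'],s['moment'])
print(edges((236,296,186,236)));print(lowend('short',-.0315,.06,ys=(-.024,-.018,-.012)))
```

```text
[ 0.53050893 -0.02683887  0.06377012] [ 0.14820865  0.07652297 -1.00542745] [ 0.03617901  0.01814246 -0.04008224]
('cols', 250, 282, 'top slope', array([  0.323, 116.979]), 'bot slope', array([  0.348, 123.133]))
(array([-85.4, -85. , -90.8]), 'nominal', -91.5, '-y side', array([-34.4, -35.9, -31.1, -31.3]))
```

carry_out:
  moves: [40, -0.05, 0, -0.1, 0, 40, -0.05, 0, -0.1, 0, 40, -0.04, 0, -0.1, 0, 40, 0, 0, 0, 0, 40, 0, 0, 0, 0, 40, 0, 0, 0, 0, 40, 0, 0, 0, 0, 40, 0, 0, 0, 0, 40, 0, 0, 0, 0, 40, 0, 0, 0, 0]

```text
clock: 31.35
position: [0.5299, -0.0268, 0.061]
ee_rot: [0.001, 0.04, 0.999, 0.0]
contact_force: [4.0, 1.8, 0.4]
width: 0.0569
```

Run:
```python
from hung import *
s=manip.get_state();print(s['position'],s['contact_force'],s['moment'])
print(edges((236,296,186,236)))
```

```text
[ 0.52985492 -0.0268444   0.06097719] [4.0261434  1.84979788 0.3946641 ] [ 0.086899   -0.61211736 -0.00349889]
('cols', 250, 282, 'top slope', array([  0.363, 107.439]), 'bot slope', array([  0.252, 151.138]))
```

carry_out:
  moves: [40, 0.08, 0, 0, 0, 40, 0.07, 0, -0.05, 0, 40, 0, 0, -0.1, 0, 40, 0, 0, -0.05, 0, 40, 0, 0, 0, 0, 40, 0, 0, 0, 0, 40, 0, 0, 0, 0, 40, 0, 0, 0, 0, 40, 0, 0, 0, 0, 40, 0, 0, 0, 0]

```text
clock: 32.4
position: [0.5298, -0.0269, 0.0606]
ee_rot: [-0.0, 0.04, 0.999, -0.0]
contact_force: [-0.4, 0.5, 14.6]
width: 0.0568
```

Run:
```python
from hung import *
s=manip.get_state();print(s['position'],s['contact_force'],s['moment'])
print(edges((236,296,186,236)))
```

```text
[ 0.52980049 -0.02685164  0.0606032 ] [-0.377016    0.46238413 14.6363501 ] [ 0.10276831  0.4870864  -0.02476974]
('cols', 250, 282, 'top slope', array([  0.378, 103.419]), 'bot slope', array([  0.385, 113.781]))
```

It is firmly seated: the slope of 0.378 equals the hung prediction and there is no sideways force. Ease off, release and retreat.

carry_out:
  moves: [40, 0, 0, 0.1, 0, 40, 0, 0, 0.08, 0, 40, 0, 0, 0, 0, 70, 0, 0, 0, 0, 80, 0, 0, 0, 0, 95, 0, 0, 0, 0, 95, 0, 0, 0, 0, 95, 0, 0, 0, 0, 95, 0, 0, 0, 0, 95, 0, 0, 0, 0]

```text
clock: 33.45
position: [0.5305, -0.0268, 0.0605]
ee_rot: [-0.0, 0.04, 0.999, 0.0]
contact_force: [0.4, 0.0, 0.7]
width: 0.0811
```

carry_out:
  moves: [95, 0, 0, 0.5, 0, 95, 0, 0, 1, 0, 95, 0, 0, 2, 0, 95, 0, 0, 3, 0, 95, 0, 0, 3, 0, 95, 0, 3, 3, 0, 95, -1, 4, 0, 0, 95, -1, 4, 0, 0, 95, -1, 4, 0, 0, 95, -1, 4, 0, 0]

```text
clock: 34.45
position: [0.4903, 0.1646, 0.1868]
ee_rot: [0.001, 0.04, 0.999, 0.0]
contact_force: [0.3, 0.7, -0.8]
width: 0.0812
```

carry_out:
  moves: [95, -1, 4, 0, 0, 95, -1, 4, 0, 0, 95, -1, 4, 0, 0, 95, 0, 0, 0, 0, 95, 0, 0, 0, 0, 95, 0, 0, 0, 0, 95, 0, 0, 0, 0, 95, 0, 0, 0, 0, 95, 0, 0, 0, 0, 95, 0, 0, 0, 0]

```text
clock: 35.45
position: [0.4608, 0.2826, 0.1856]
ee_rot: [-0.0, 0.04, 0.999, 0.0]
contact_force: [-0.7, 0.1, -0.4]
width: 0.081
```

Run:
```python
from hung import *
s=manip.get_state();print(s['clock'],s['position'],s['contact_force'],s['width'])
t=avg("top");b=avg("side");w=.010
h=cv2.cvtColor(b.astype(np.uint8),cv2.COLOR_RGB2HSV);m=(h[...,0]<12)&(h[...,1]>125)
for k,n,L,xs,box in(('short',-.0315,.06,(-.08,-.06,-.04,-.02,.0),(244,290,190,230)),('long',-.0635,.08,(-.12,-.09,-.06,-.03,0),(244,308,225,282))):
    W,r,c,yaw,tl,Ln,xl=fit(k);R=frame(yaw);o=c-R[:,0]*(xl+.048)/2
    f=lambda a,bb:edge(t,o,R,np.array(a),np.array(bb))
    print(k,"sides",[np.round([(sg*.029-w+2*w*f([x,sg*.029-w,.03],[x,sg*.029+w,.03]))*1000 for x in xs],1) for sg in(-1,1)])
    print(" ends",[np.round([(n+sg*L-w+2*w*f([n+sg*L-w,y,.03],[n+sg*L+w,y,.03]))*1000 for y in(-.018,-.006,.006,.018)],1) for sg in(-1,1)],"nominal",(n-L)*1000,(n+L)*1000)
    P=proj("side",o+np.array([[n+L,-.029,.03],[n-L,-.029,.03]])@R.T);cols=np.linspace(P[0,0]+1,P[1,0]-3,8).astype(int)
    print(" far-top obs-hung px",[round(float(box[2]+np.where(m[box[2]:box[3],cc])[0].min()-np.interp(cc,P[:,0],P[:,1])),1) for cc in cols])
```

```text
35.45 [0.46076853 0.28264965 0.18556464] [-0.73697186  0.08192264 -0.37844415] 0.08101329068875682
short sides [array([-32.2, -31.6, -30.4, -30. , -32. ]), array([33. , 32.5, 32.4, 33.2, 32.7])]
 ends [array([-95.5, -95.6, -93.9, -94.2]), array([25. , 28.5, 27.6, 28.4])] nominal -91.5 28.499999999999996
 far-top obs-hung px [1.3, -0.2, 0.2, 0.7, 0.2, -0.3, 0.2, 0.6]
long sides [array([-28.9, -28.1, -28.6, -28.1, -28.1]), array([30.8, 31.4, 31.2, 31.3, 31.5])]
 ends [array([-143.9, -144.1, -144.1, -144.6]), array([21.7, 22. , 21.5, 24.2])] nominal -143.50000000000003 16.5
 far-top obs-hung px [1.1, -1.0, -13.1, -0.9, -0.9, -0.7, 0.2, -0.6]
```

```bash
python3 -c "
from rig import manip
print(manip.sign_off())"
```

```text
the job is handed in; nothing more can be done
None
```

I hung both strips and handed the job in: the long one first, on the long rack, then the short one on the short rack. It took about 35.5 s of the 72 s, and the highest force I read was about 17 N. The sign-off gives no verdict.

**What I did:** I carried each tile by its long sides and gave it about a half turn. I tilted it in the grip against a lath beside the gap, lowered it along the board's normal until it seated, then let go and backed away.

**Last checks (camera):**

| Check | Long tile | Short tile |
|---|---|---|
| Sideways offset from board centre | about 1.4 mm | about 0.8 mm |
| Straightness | sides parallel to the board | sides parallel to the board |
| Far top edge vs. the hung pose (side view) | mostly within 1 pixel (4–5 mm in height) | mostly within 1 pixel |
| Nib | dropped in; a propped nib would show about 2.5 pixels | dropped in |

The low-end positions put both nib faces almost against the gap's downhill edge, about 0 mm of the allowed 0–6 mm, with a measuring error of about 2 mm.

**What failed or disagreed:**
- **First grasp:** the first grasp of the long tile closed too high and missed. I regripped about 12 mm lower, and the tile had not visibly moved.
- **Nib direction:** the nibs pointed away from the robot, although the task text says towards it, hence the half turns.
- **Seating height:** the long tile met the laths about 7 mm earlier than I had calculated. A picture showed it was already seated.
- **Bad readings:** one of the eight final far-edge readings on the long tile was 13 pixels off, which I took as a masking error. The uphill-end reading in the top view is also unreliable, because the lath lies right beside it.
- **Bystanders and look-alikes:** I planned the moves clear of them and felt no unexpected contact, but I did not check their final positions.

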